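# Calibrate the handheld 3D scanner and aim it at the printed gear

### The job

Draw the handheld scanner up out of its dock, hold it upright and still for two seconds with its nose looking straight down at the middle of the dotted calibration plate from about 10 cm, then tilt it over so that its nose looks squarely at the middle of the printed gear on its sloping stand, again from about 10 cm. Finish there, still holding the scanner raised, steady and aimed at the gear: do not put it down or let go. Do not touch the plate, the stands or the parts on them with the scanner, and leave everything else on the table where it is.

Things in the scene. Friction and masses are not known exactly. Their poses are not given: they have to be found in the camera images.
- scanner: handheld 3D scanner, 0.2 to 0.33 kg, at first nose down in its dock. White head 40 (x) x 64 (y) mm, z 0 to 60 mm; above it a straight black grip 30 (x) x 44 (y) mm, z 60 to 160, cap to 162. Origin: centre of the nose, the scanning window; z runs from nose to grip end, so it looks along its own -z. Centre of mass about 75 mm from the nose
- dock: fixed dock: foot 110 (x) x 130 (y) x 12 mm with an upright open-topped socket, inside 48 x 72, outside 60 x 84 mm, rim 62 mm above the table. Origin: centre of the underside. The scanner's nose stands on the socket floor, 12 mm above the table, its axes along the dock's, 4 mm play each side; its lowest 50 mm are inside
- plate: fixed calibration plate lying flat on the table, white, 130 x 130 x 6 mm with a grid of black dots; origin: centre of the underside
- plate_top (a point): centre of the calibration plate's top face, 6 mm above the table
- gear: white printed gear (round, 12 teeth, 80 mm across over the teeth, 14 mm thick) fixed on the sloping board of its stand. Origin: centre of its back; z points squarely out of its face, 0.70 rad (40 degrees) from vertical, leaning towards the front of the stand
- gear_face (a point): centre of the gear's front face, about 67 mm above the table
- gear_stand: fixed plywood stand of the gear: foot 100 (x) x 120 (y) mm, sloping board 110 x 120 mm whose face looks up and to the stand's -x (roughly to the robot); highest edge 95 mm above the table. Origin: centre of the underside
- flange_stand: an identical fixed stand carrying a square white printed flange plate (62 x 62 x 14 mm, four holes) instead: not the part to scan. Origin: centre of the underside
- screwdriver: bystander, loose: screwdriver, 140 mm long, lying on the table
- tape: bystander, loose: roll of paper tape, ring 90 mm across and 25 mm high, lying flat; origin at its underside
- glue: bystander, loose: white glue bottle, 40 mm across, 110 mm tall, upright; origin at its underside
- mug: bystander, loose: white mug, 80 mm across, 90 mm tall, upright; origin at its underside
- vase: bystander, loose: small grey printed vase, 60 mm across, 65 mm tall, upright; origin at its underside
There are look-alikes about, which are no part of the job. Leave any red look-alike of the scanner alone.

How it is judged:
By the outcome, as a careful person would: the job done as asked, in the order asked, and still so for the second after the job is handed in, while the arm keeps its last pose, push and grip.
It also fails if it takes over 48 s, if anything falls off the work surface, if the arm or the gripper's body presses on something with over 40 N, if the wrist force passes 120 N, or if a joint passes its speed limit or range.

### The arm

A 7-joint arm with a two-finger parallel gripper is mounted at the origin on the work surface. World frame = base frame: x ahead of the robot, y to its left, z up, the work surface at z = 0. Lengths are in m, angles in rad, forces in N, time in s.
With the tool pointing down it reaches from about 0.4 to 0.85 m from the base axis. Payload 4.5 kg.
Tool frame: the origin (TCP) lies between the finger pads; the fingertips stand 25 mm ahead of it and the grasp point (between the pads) lies 6 mm ahead of it (r.tips_ahead is the distance from the TCP to the fingertips, in m); z points along the fingers, y is the direction in which the jaws open and shut (so a half turn about z gives the same grasp; the last joint's range is limited). The gripper opens to 88 mm and grips with 3 to 60 N. Pads are 18 mm wide; open, the fingers measure 123 mm over their backs; the gripper's body (75 mm by 187 mm) begins 45 mm behind the grasp point.
Start: joints at [1.197, 0.689, -0.195, 1.565, 0.157, 0.902, -0.215], TCP at [0.248, -0.574, 0.264] pointing down, gripper open.
Joint ranges: [-3.01, 3.01], [-0.46, 2.08], [-1.47, 1.51], [0.13, 2.56], [-1, 4.14], [0.04, 2.09], [-2.66, 2.66]. Speed limits (rad/s): [2.57, 2.57, 3.14, 3.14, 3.14, 3.14, 3.14].

### API

Orientations are given as a unit quaternion [x, y, z, w].
In Python, from plant import r, imaging gives the robot as it stands.
- The arm moves only by the tool send_rows, never from a script. Its argument "moves" is one flat list of numbers, 6 for each row, row after row: the shift along the tool's x, y, z in m, then the turn, a rotation vector about the tool's x, y, z in degrees. A call has exactly 5 rows; each row is the pose to reach, as a shift and turn from the pose measured when the call began, along the tool's axes at that moment; what a row does not reach only later rows make up. A row lasts 1/12 s, in which the tool goes at most 41.7 mm and 7.16 degrees, less where a joint would pass 70% of its speed; a pose out of reach is approached as far as the arm can. A call with a gripper value outside its range is refused whole. "claw" is the closure, from -1 (fully open) to 1 (shut), so that 0 is half open, set as the call begins (left out, the last holds). The fingers move at their own pace and stop on an object; "grip_force" is the grip in N (left out, the last holds). Time passes only in rows, so rows that repeat a pose let the fingers close, or fill a call up. It gives the time, the measured TCP pose, the force and the opening at its end, in the units of the state.
- r.get_state(): the state, without advancing time (a new reading comes with each control period).
- imaging.snapshot(name): name is "side" or "top" or "wrist"; returns a dict with "image" (480x640x3 uint8, red, green, blue), "depth" (480x640 float32, m along the optical axis (not along the pixel's ray), 0 where there is no reading), "mtx" (3x3 intrinsics, pixels), "rvec" (rotation vector, rad) and "tvec" (3), from world to camera coordinates, as OpenCV has them. Camera axes: x right, y down, z forward; pixel columns grow to the right and rows downward; lengths in m; the calibration is good to about 2 mm. A picture is of the moment at which its call begins.
- r.finish_job(): hands the job in, once; it reports no verdict.
Trained networks look in a picture, given as the dict that the camera call returned (one of the last four; its "shot" number tells which), for a name from the list of things; names that differ only in an ending like _2 or _b are one class to them, and where a whole thing is asked for, a point or a joint stands for the part that bears it (a point fixed in the world has none). Each returns a list of dicts, best first, with "score" (0 to 1); they miss things now and then, are a little off and sometimes report something else, mostly with a low value. They report only what shows in the picture. A call takes as long as a camera call. They do not tell look-alikes from the thing itself.
- imaging.look_for(query, picture): "box" ([centre column, centre row, width, height] as shares, 0 to 1, of the picture: columns of its width, rows of its height, round what is visible of it).
- imaging.silhouettes(query, picture): "pixels" (480x640 bool, what is visible of it) and "box" ([centre column, centre row, width, height] as shares, 0 to 1, of the picture: columns of its width, rows of its height, round what is visible of it).
- imaging.pinpoint(query, picture): "point" ([column, row] as shares, 0 to 1, of the picture: columns of its width, rows of its height: a listed point, or the origin of a listed thing).
The state is a dict: "clock": time; "q": joint angles; "qd": joint speeds; "joint_torque": joint torques, N m; "tool_pos": TCP position; "eef_rot": TCP orientation; "contact_force": force on the tool from outside, world axes, zero at the start; "moment": the same for the moment, N m; "opening": opening from 0.0 (shut) to 1.0 (fully open).
Only numpy, scipy, OpenCV 4.12 (cv2) and the standard library are available. Lean on these libraries where they do the work, as an engineer would, in place of code of your own. Each camera call takes 0.05 s, during which the arm holds its last target.

## Working session

There is one attempt and no reset: what is moved stays moved. The work goes in short steps, Python scripts to look and compute and a tool call to move; the robot and the scene stay as the last step left them, time stands still between calls to the robot, and variables do not carry over. Pictures are saved under pics/ and viewed, and the job is handed in when it is done.

Besides the shell and the picture viewer there is one more tool, called after "Emit:" by a JSON object that holds its "op" and its "data", one argument or row to a line. send_rows: Moves the arm, as the interface text tells. Its arguments: {"type":"object","properties":{"moves":{"type":"array"},"claw":{"type":"number"},"grip_force":{"type":"number"}},"required":["moves"]}

```bash
mkdir -p pics; ls
cat > s1.py <<'E'
from plant import r, imaging
import cv2,pickle
s=r.get_state(); print({k:s[k] for k in ('clock','tool_pos','eef_rot','opening','contact_force')})
for n in ('side','top'):
    p=imaging.snapshot(n); cv2.imwrite(f'pics/{n}1.png',p['image'][:,:,::-1]); pickle.dump(p,open(f'{n}1.pkl','wb'))
    for q in ('scanner','dock','plate_top','gear_face','gear','gear_stand','flange_stand','plate'):
        print(n,q,[(round(d['score'],2),[round(d['point'][0]*640),round(d['point'][1]*480)]) for d in imaging.pinpoint(q,p)[:3]])
E
python3 s1.py
```

```text
pics
{'clock': 0.0, 'tool_pos': array([ 0.24761973, -0.57322489,  0.26294297]), 'eef_rot': array([ 9.79272964e-01,  2.02542986e-01, -2.41135615e-04, -8.61694497e-04]), 'opening': 0.9974137490238195, 'contact_force': array([-0.12464701,  1.17861323,  0.17256502])}
side scanner [(0.92, [260, 344]), (0.25, [261, 348])]
side dock [(0.63, [263, 345])]
side plate_top [(0.72, [270, 184]), (0.21, [263, 347])]
side gear_face [(0.61, [361, 281])]
side gear [(0.95, [363, 286])]
side gear_stand [(0.78, [364, 300]), (0.3, [252, 257])]
side flange_stand [(0.85, [354, 216])]
side plate [(0.7, [270, 181])]
top scanner [(0.88, [463, 293]), (0.7, [399, 291])]
top dock [(0.8, [397, 294])]
top plate_top [(0.66, [208, 286]), (0.59, [207, 282])]
top gear_face [(0.69, [362, 208])]
top gear [(0.55, [362, 204])]
top gear_stand [(0.95, [360, 210])]
top flange_stand [(0.58, [260, 204]), (0.49, [208, 284])]
top plate [(0.83, [210, 283])]
```

View pics/side1.png

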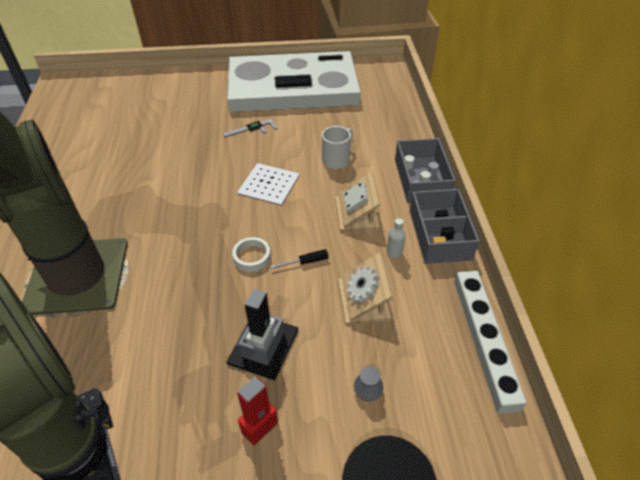

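View pics/top1.png

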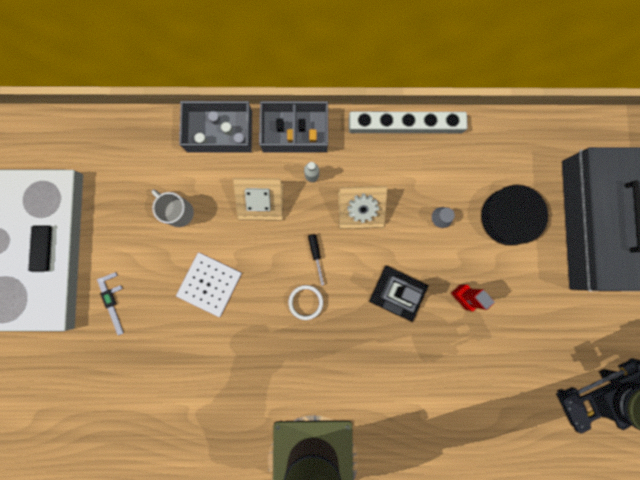

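Side view: the white scanner with its black grip stands in the dock at (260,320), red look-alike at (257,410), gear at (362,284), plate at (269,183). Top view: dock (399,293), red one (472,297), gear (362,208), plate (209,285), flange (258,200). Now I'll measure with depth.

```bash
cat > h.py <<'E'
import numpy as np,cv2,pickle
def cloud(p):
    K=p['mtx'];R=cv2.Rodrigues(np.asarray(p['rvec']))[0];t=np.asarray(p['tvec']).ravel()
    v,u=np.mgrid[:480,:640];d=p['depth'].astype(float)
    c=np.stack([(u-K[0,2])/K[0,0]*d,(v-K[1,2])/K[1,1]*d,d],-1)
    return (c-t)@R   # R^T (c-t)
def proj(p,X):
    return cv2.projectPoints(np.asarray(X,float).reshape(-1,3),np.asarray(p['rvec'],float),np.asarray(p['tvec'],float),p['mtx'],None)[0].reshape(-1,2)
E
python3 - <<'E'
from h import *
np.set_printoptions(precision=4,suppress=True)
for n in('top','side'):
    p=pickle.load(open(n+'1.pkl','rb'));W=cloud(p);im=p['image'].astype(int)
    print(n,p['mtx'][0,0],'cam',-cv2.Rodrigues(p['rvec'])[0].T@np.ravel(p['tvec']), 'valid',(p['depth']>0).mean())
    pts=dict(scanner=(402,291),plate=(209,285),gear=(362,208),flange=(258,200),red=(472,297)) if n=='top' else dict(scanner=(258,300),plate=(269,183),gear=(362,284),flange=(356,196),red=(257,390))
    for k,(u,v) in pts.items(): print(k,W[v,u], W[v-2:v+3,u-2:u+3].reshape(-1,3).mean(0))
    sub=W.reshape(-1,3)
    # plate: z>3mm near
    def region(cx,cy,r,z0,z1): 
        return (np.hypot(W[...,0]-cx,W[...,1]-cy)<r)&(W[...,2]>z0)&(W[...,2]<z1)&(p['depth']>0)
    c={k:W[v,u] for k,(u,v) in pts.items()}
    # scanner cap
    m=region(*c['scanner'][:2],.12,.164,.19);print('cap',m.sum(),W[m].mean(0) if m.any() else'')
    m=region(*c['scanner'][:2],.12,.15,.19);print('cap2',m.sum(),W[m].mean(0),W[m].min(0),W[m].max(0), cv2.minAreaRect((W[m][:,:2]*1000).astype(np.float32)))
    # rim
    m=region(*c['scanner'][:2],.12,.056,.068);print('rim',m.sum(),cv2.minAreaRect((W[m][:,:2]*1000).astype(np.float32)))
    m=region(*c['scanner'][:2],.12,.007,.016);print('foot',m.sum(),cv2.minAreaRect((W[m][:,:2]*1000).astype(np.float32)))
    m=region(*c['plate'][:2],.12,.003,.012);print('plate',m.sum(),W[m].mean(0),cv2.minAreaRect((W[m][:,:2]*1000).astype(np.float32)))
E
```

```text
top 444.5326692980872 cam [ 0.4674 -0.0111  1.2055] valid 0.996123046875
scanner [ 0.4419 -0.2095  0.1611] [ 0.4427 -0.2022  0.1996]
plate [0.4548 0.2783 0.0036] [0.4548 0.2778 0.0055]
gear [ 0.6529 -0.1276  0.0696] [ 0.6529 -0.1276  0.0695]
flange [0.6739 0.1416 0.0685] [0.674  0.1416 0.068 ]
red [ 0.427  -0.3805  0.1393] [ 0.4268 -0.3814  0.1366]
cap 245 [ 0.4322 -0.2279  0.172 ]
cap2 263 [ 0.4325 -0.2268  0.1711] [ 0.412  -0.252   0.1504] [ 0.4535 -0.2041  0.1777] ((432.24530029296875, -228.82333374023438), (44.56919860839844, 29.95732307434082), 64.44988250732422)
rim 256 ((432.63958740234375, -230.3052978515625), (84.67823791503906, 60.11476135253906), 64.75070190429688)
foot 1072 ((424.4330749511719, -225.90724182128906), (130.22991943359375, 128.3240966796875), 64.51453399658203)
plate 2425 [0.4558 0.2789 0.0059] ((453.4393310546875, 279.1524658203125), (225.67576599121094, 231.8404998779297), 68.4181137084961)
side 526.4794728721365 cam [ 0.5038 -0.8128  0.9777] valid 0.9960091145833333
scanner [ 0.4388 -0.2326  0.1721] [ 0.439  -0.2346  0.1749]
plate [0.4608 0.269  0.0128] [0.4606 0.275  0.0075]
gear [ 0.6537 -0.1397  0.0724] [ 0.6542 -0.1376  0.0696]
flange [0.6794 0.1392 0.0669] [0.6788 0.1358 0.0702]
red [ 0.4339 -0.407   0.1612] [ 0.434  -0.4075  0.1621]
cap 350 [ 0.4351 -0.2333  0.1731]
cap2 448 [ 0.4351 -0.2355  0.1696] [ 0.4134 -0.2562  0.1502] [ 0.4558 -0.2069  0.1789] ((434.50372314453125, -231.2887420654297), (44.901123046875, 29.563861846923828), 65.15089416503906)
rim 462 ((435.3531188964844, -229.92221069335938), (87.98658752441406, 62.143402099609375), 64.27755737304688)
foot 1298 ((433.8517761230469, -232.84719848632812), (134.4673309326172, 111.68213653564453), 64.7861099243164)
plate 1922 [0.4598 0.2709 0.0064] ((462.3804931640625, 267.86767578125), (233.87245178222656, 235.41696166992188), 7.824404716491699)
```

Run:
```python
import cv2
for n,(x0,y0,x1,y1) in {'top':(160,170,500,340),'side':(200,150,440,450)}.items():
    i=cv2.imread(f'pics/{n}1.png')[y0:y1,x0:x1]
    f=min(800/i.shape[1],600/i.shape[0]);cv2.imwrite(f'pics/{n}1z.png',cv2.resize(i,None,fx=f,fy=f,interpolation=cv2.INTER_CUBIC))
```

```text
(no output)
```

View pics/top1z.png

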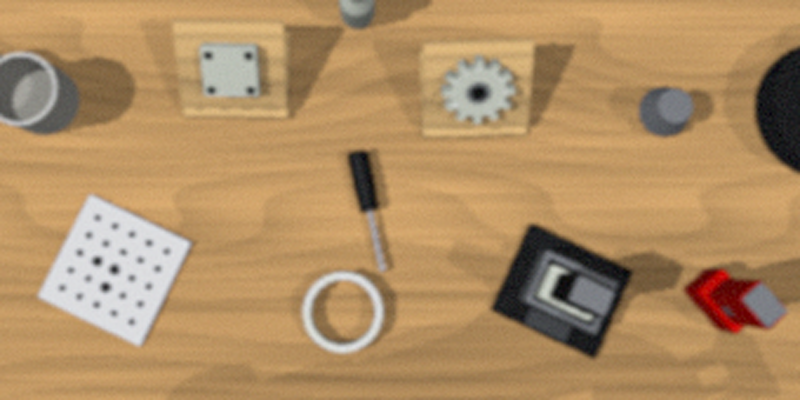

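Run:
```python
from h import *
from plant import r,imaging
print([a for a in dir(r) if a[0]!='_'],[a for a in dir(imaging) if a[0]!='_'])
np.set_printoptions(precision=4,suppress=True)
def fit(P,it=400,th=.002):
    rng=np.random.default_rng(0);best=None
    for _ in range(it):
        a=P[rng.choice(len(P),3,False)];n=np.cross(a[1]-a[0],a[2]-a[0]);l=np.linalg.norm(n)
        if l<1e-9: continue
        n/=l;m=abs((P-a[0])@n)<th
        if best is None or m.sum()>best.sum(): best=m
    Q=P[best];c=Q.mean(0);n=np.linalg.svd(Q-c)[2][2];n*=np.sign(n[2]);return n,c,best
for n in('top','side'):
    p=pickle.load(open(n+'1.pkl','rb'));W=cloud(p);im=p['image'].astype(int)
    g=np.array([.655,-.13,.067])
    m=(np.abs(W[...,0]-.67)<.09)&(np.abs(W[...,1]+.13)<.075)&(W[...,2]>.015)&(W[...,2]<.13)
    sat=im.max(-1)-im.min(-1); 
    gm=m&(sat<25)&(im.max(-1)>110)&(np.linalg.norm(W-g,axis=-1)<.055); bm=m&(sat>45)
    o=np.zeros((480,640,3),np.uint8);o[gm]=(255,255,255);o[bm]=(0,0,255);cv2.imwrite(f'pics/m{n}.png',o)
    for k,mm in(('gear',gm),('board',bm)):
        P=W[mm];nn,c,i=fit(P);print(n,k,mm.sum(),i.sum(),'n',nn,'tilt',np.degrees(np.arccos(nn[2])),'az',np.degrees(np.arctan2(nn[1],nn[0])),'c',c)
        if k=='gear':
            # centre: minEnclosingCircle in plane
            e1=np.cross([0,0,1],nn);e1/=np.linalg.norm(e1);e2=np.cross(nn,e1);Q=(P-c)[i]
            uv=np.c_[Q@e1,Q@e2]*1000
            (x,y),rr=cv2.minEnclosingCircle(uv.astype(np.float32));print(' circ',x,y,rr,c+e1*x/1000+e2*y/1000)
    d=[q for q in imaging.__dict__ if 0]
    # plate centre: white pixels contour -> rectangle on z=.006 plane
    pm=(np.hypot(W[...,0]-.456,W[...,1]-.277)<.1)&(im.min(-1)>0)&(sat<30)&(W[...,2]<.03)
    pm=cv2.morphologyEx(pm.astype(np.uint8),cv2.MORPH_CLOSE,np.ones((7,7)))
    cs=max(cv2.findContours(pm,cv2.RETR_EXTERNAL,cv2.CHAIN_APPROX_NONE)[0],key=cv2.contourArea).reshape(-1,2)
    K=p['mtx'];R=cv2.Rodrigues(p['rvec'])[0];t=np.ravel(p['tvec']);C=-R.T@t
    d=np.c_[(cs[:,0]-K[0,2])/K[0,0],(cs[:,1]-K[1,2])/K[1,1],np.ones(len(cs))]@R
    X=C+d*((.006-C[2])/d[:,2:]);print(' plate',cv2.minAreaRect((X[:,:2]*1000).astype(np.float32)))
```

```text
['Unreachable', 'finish_job', 'get_state', 'tips_ahead'] ['look_for', 'pinpoint', 'silhouettes', 'snapshot']
top gear 542 306 n [-0.6448 -0.0191  0.7641] tilt 40.1742490445358 az -178.30533388101284 c [ 0.6533 -0.1304  0.0682]
 circ 1.145815372467041 -2.7828216552734375 40.24693298339844 [ 0.6512 -0.1316  0.0664]
top board 1062 717 n [-0.646  -0.0223  0.763 ] tilt 40.27315758570247 az -178.0260462271573 c [ 0.6641 -0.1283  0.0592]
 plate ((457.1279296875, 278.80731201171875), (131.3222198486328, 130.29310607910156), 64.79469299316406)
side gear 723 437 n [-0.6473 -0.0062  0.7622] tilt 40.340518401517706 az -179.45147319688516 c [ 0.6535 -0.1329  0.0675]
 circ -1.1643190383911133 -0.3218650817871094 41.74605178833008 [ 0.6532 -0.1317  0.0672]
side board 1218 881 n [-0.6427 -0.0186  0.7659] tilt 40.01476961225567 az -178.33913508475254 c [ 0.668  -0.1401  0.0616]
 plate ((459.031494140625, 277.3554992675781), (136.38975524902344, 133.02032470703125), 64.97254180908203)
```

View pics/side1z.png

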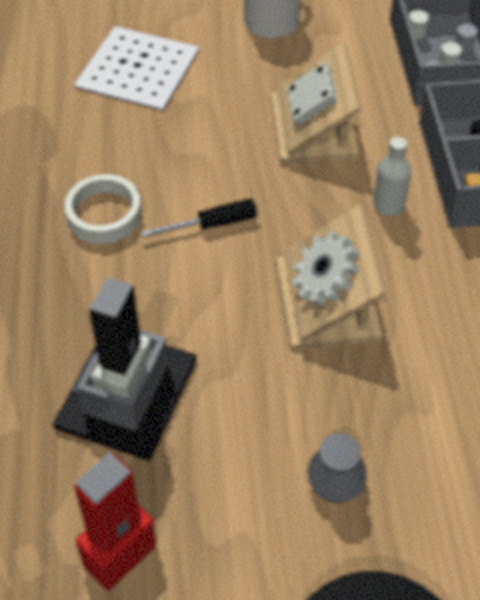

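```bash
cat >> h.py <<'E'
from scipy.spatial.transform import Rotation as Ro
def Rt(zdir,ydir):
    z=np.array(zdir,float);z/=np.linalg.norm(z);y=np.array(ydir,float);y-=z*(y@z);y/=np.linalg.norm(y)
    return np.c_[np.cross(y,z),y,z]
def az(a): a=np.radians(a);return [np.cos(a),np.sin(a),0]
def go(pos,Rg,n=5,k=None):
    """rows for up to n rows toward goal, at most .04 m & 7 deg each"""
    from plant import r
    s=r.get_state();R=Ro.from_quat(s['eef_rot'])
    d=R.inv().apply(np.array(pos)-s['tool_pos']);w=np.degrees((R.inv()*Ro.from_matrix(Rg)).as_rotvec())
    N=max(np.linalg.norm(d)/.039,np.linalg.norm(w)/6.8,1); N=max(N,k or 0)
    print('clock',round(s['clock'],3),'pos',s['tool_pos'].round(4),'zax',R.as_matrix()[:,2].round(3),'yax',R.as_matrix()[:,1].round(3),'open',round(s['opening'],3),'F',s['contact_force'].round(1),'M',s['moment'].round(2),'q',s['q'].round(2))
    print('total',d.round(4),w.round(2),'rows needed',round(N,1))
    out=[]
    for i in range(1,6):
        f=min(1,i/N);out+=list((d*f).round(3 if N>1 else 4))+list((w*f).round(1))
    print([float(x) for x in out])
E
python3 -c "
from h import *
go([.4335,-.230,.265],Rt([0,0,-1],az(-25.3)))"
```

```text
clock 0.9 pos [ 0.2479 -0.5738  0.2637] zax [ 0. -0. -1.] yax [ 0.397 -0.918  0.   ] open 0.999 F [0.5 0.2 0.3] M [-0.   -0.02 -0.01] q [ 1.2   0.69 -0.19  1.57  0.16  0.9  -0.22]
total [ 0.3067 -0.2419 -0.0013] [ 1.000e-02  0.000e+00 -4.133e+01] rows needed 10.0
[0.031, -0.024, -0.0, 0.0, 0.0, -4.1, 0.061, -0.048, -0.0, 0.0, 0.0, -8.3, 0.092, -0.072, -0.0, 0.0, 0.0, -12.4, 0.122, -0.097, -0.001, 0.0, 0.0, -16.5, 0.153, -0.121, -0.001, 0.0, 0.0, -20.6]
```

Emit:
{"op": "send_rows", "data": {
  "moves": [0.031, -0.024, 0, 0, 0, -4.1, 0.061, -0.048, 0, 0, 0, -8.3, 0.092, -0.072, 0, 0, 0, -12.4, 0.122, -0.097, -0.001, 0, 0, -16.5, 0.153, -0.121, -0.001, 0, 0, -20.6],
  "claw": -1,
  "grip_force": 40
}}

```text
clock: 1.32
tool_pos: [0.3408, -0.4005, 0.265]
eef_rot: [0.927, 0.376, 0.0, 0.0]
contact_force: [0.6, -0.5, 0.5]
opening: 1.001
```

```bash
python3 -c "
from h import *
go([.4335,-.230,.265],Rt([0,0,-1],az(-25.3)))"
```

```text
clock 1.317 pos [ 0.3408 -0.4005  0.265 ] zax [ 0. -0. -1.] yax [ 0.696 -0.718  0.001] open 1.001 F [ 0.6 -0.5  0.5] M [-0.03 -0.04 -0.05] q [ 0.96  0.57 -0.29  1.86  0.23  0.75 -0.25]
total [ 0.1853 -0.0578 -0.    ] [ 3.000e-02  1.000e-02 -2.057e+01] rows needed 5.0
[0.037, -0.012, -0.0, 0.0, 0.0, -4.1, 0.074, -0.023, -0.0, 0.0, 0.0, -8.3, 0.112, -0.035, -0.0, 0.0, 0.0, -12.4, 0.149, -0.046, -0.0, 0.0, 0.0, -16.5, 0.185, -0.058, -0.0, 0.0, 0.0, -20.6]
```

Emit:
{"op": "send_rows", "data": {
  "moves": [0.037, -0.012, 0, 0, 0, -4.1, 0.074, -0.023, 0, 0, 0, -8.3, 0.112, -0.035, 0, 0, 0, -12.4, 0.149, -0.046, 0, 0, 0, -16.5, 0.185, -0.058, 0, 0, 0, -20.6]
}}

```text
clock: 1.73
tool_pos: [0.4341, -0.2283, 0.2653]
eef_rot: [0.844, 0.537, 0.0, 0.001]
contact_force: [-0.5, -0.5, -0.4]
opening: 1.004
```

Run:
```python
from h import *
from plant import imaging
go([.4335,-.230,.146],Rt([0,0,-1],az(-25.3)))
for n in ('wrist','side'):
    p=imaging.snapshot(n); cv2.imwrite(f'pics/{n}2.png',p['image'][:,:,::-1]); pickle.dump(p,open(f'{n}2.pkl','wb'))
```

```text
clock 1.733 pos [ 0.4341 -0.2283  0.2653] zax [ 0.001 -0.001 -1.   ] yax [ 0.906 -0.423  0.002] open 1.004 F [-0.5 -0.5 -0.4] M [-0.03  0.01  0.02] q [ 0.64  0.53 -0.38  1.96  0.29  0.71 -0.36]
total [-0.0018 -0.      0.1193] [0.09 0.01 0.24] rows needed 3.1
[-0.001, -0.0, 0.039, 0.0, 0.0, 0.1, -0.001, -0.0, 0.078, 0.1, 0.0, 0.2, -0.002, -0.0, 0.117, 0.1, 0.0, 0.2, -0.002, -0.0, 0.119, 0.1, 0.0, 0.2, -0.002, -0.0, 0.119, 0.1, 0.0, 0.2]
```

View pics/wrist2.png

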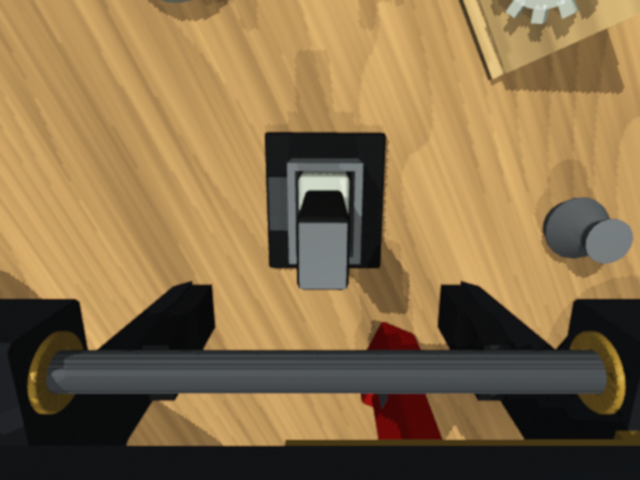

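View pics/side2.png

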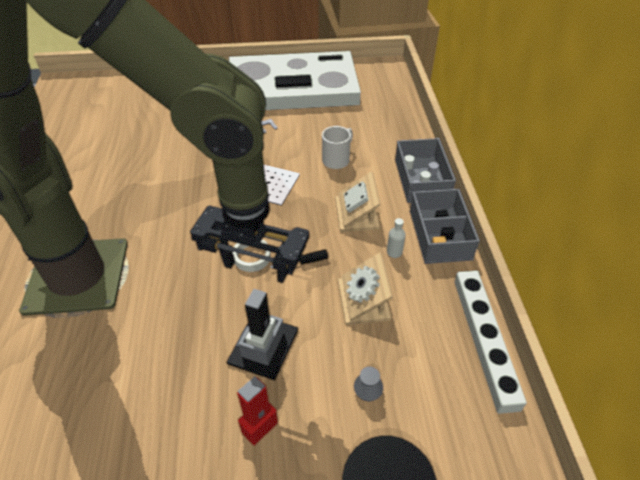

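Wrist view: the dock and scanner sit square to the jaws, cap centred at column 323 and finger midpoint at about 325; red look-alike is clear behind. I'll check the cap position with the wrist depth.

Run:
```python
from h import *
np.set_printoptions(precision=4,suppress=True)
p=pickle.load(open('wrist2.pkl','rb'));W=cloud(p)
m=(np.hypot(W[...,0]-.4335,W[...,1]+.23)<.06)&(W[...,2]>.168)&(W[...,2]<.18)
print(m.sum(),W[m].mean(0),cv2.minAreaRect((W[m][:,:2]*1000).astype(np.float32)))
q=pickle.load(open('side2.pkl','rb'));print(proj(q,[.434,-.228,.265]),proj(p,[.434,-.23,.174]))
```

```text
3874 [ 0.4324 -0.2268  0.1737] ((431.9178161621094, -228.2589569091797), (42.953365325927734, 29.89649772644043), 63.910709381103516)
[[250.3847 266.9157]] [[327.1457 256.5506]]
```

Emit:
{"op": "send_rows", "data": {
  "moves": [-0.001, 0.0005, 0.03, 0, 0, 0.2, -0.001, 0.0005, 0.06, 0, 0, 0.4, -0.001, 0.0005, 0.09, 0.1, 0, 0.4, -0.001, 0.0005, 0.11, 0.1, 0, 0.4, -0.001, 0.0005, 0.118, 0.1, 0, 0.4]
}}

```text
clock: 2.25
tool_pos: [0.4362, -0.2241, 0.1453]
eef_rot: [0.843, 0.538, 0.001, -0.002]
contact_force: [-0.2, -0.3, -0.1]
opening: 0.999
```

Run:
```python
from h import *
from plant import imaging
go([.433,-.2295,.147],Rt([0,0,-1],az(-25.7)))
for n in ('wrist','side'):
    p=imaging.snapshot(n); cv2.imwrite(f'pics/{n}3.png',p['image'][:,:,::-1])
```

```text
clock 2.25 pos [ 0.4362 -0.2241  0.1453] zax [-0.001  0.005 -1.   ] yax [ 0.907 -0.422 -0.003] open 0.999 F [-0.2 -0.3 -0.1] M [ 0.   -0.06 -0.04] q [ 0.54  0.73 -0.25  2.07  0.42  0.4  -0.48]
total [-0.0062 -0.0007 -0.0017] [-0.17 -0.22  0.76] rows needed 1
[-0.0062, -0.0007, -0.0017, -0.2, -0.2, 0.8, -0.0062, -0.0007, -0.0017, -0.2, -0.2, 0.8, -0.0062, -0.0007, -0.0017, -0.2, -0.2, 0.8, -0.0062, -0.0007, -0.0017, -0.2, -0.2, 0.8, -0.0062, -0.0007, -0.0017, -0.2, -0.2, 0.8]
```

View pics/wrist3.png

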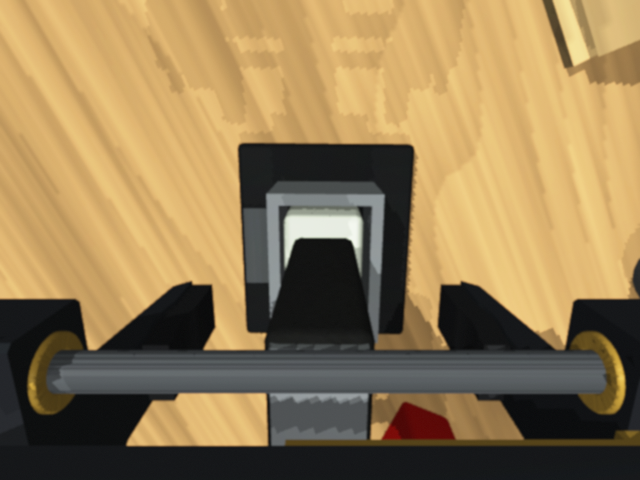

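The grip is between the fingers (cap column 320). I'll correct the 6 mm x drift before closing.

Emit:
{"op": "send_rows", "data": {
  "moves": [-0.003, -0.0007, -0.001, -0.2, -0.2, 0.8, -0.006, -0.0007, -0.002, -0.2, -0.2, 0.8, -0.006, -0.0007, -0.002, -0.2, -0.2, 0.8, -0.006, -0.0007, -0.002, -0.2, -0.2, 0.8, -0.006, -0.0007, -0.002, -0.2, -0.2, 0.8]
}}

```text
clock: 2.77
tool_pos: [0.4341, -0.2297, 0.1495]
eef_rot: [0.847, 0.532, 0.001, 0.001]
contact_force: [-0.5, 0.1, 0.7]
opening: 0.999
```

Run:
```python
from h import *
go([.433,-.2295,.147],Rt([0,0,-1],az(-25.7)))
```

```text
clock 2.767 pos [ 0.4341 -0.2297  0.1495] zax [ 0.004 -0.001 -1.   ] yax [ 0.901 -0.435  0.004] open 0.999 F [-0.5  0.1  0.7] M [-0.04 -0.02 -0.04] q [ 0.55  0.72 -0.25  2.07  0.42  0.4  -0.48]
total [-0.0003 -0.0011  0.0025] [ 0.21 -0.04 -0.06] rows needed 1
[-0.0003, -0.0011, 0.0025, 0.2, -0.0, -0.1, -0.0003, -0.0011, 0.0025, 0.2, -0.0, -0.1, -0.0003, -0.0011, 0.0025, 0.2, -0.0, -0.1, -0.0003, -0.0011, 0.0025, 0.2, -0.0, -0.1, -0.0003, -0.0011, 0.0025, 0.2, -0.0, -0.1]
```

Good. Close.

Emit:
{"op": "send_rows", "data": {
  "moves": [0, -0.001, 0.002, 0.2, 0, 0, 0, -0.001, 0.002, 0.2, 0, 0, 0, -0.001, 0.002, 0.2, 0, 0, 0, -0.001, 0.002, 0.2, 0, 0, 0, -0.001, 0.002, 0.2, 0, 0],
  "claw": 1,
  "grip_force": 40
}}

```text
clock: 3.18
tool_pos: [0.4333, -0.2292, 0.1475]
eef_rot: [0.847, 0.532, 0.0, -0.0]
contact_force: [-0.0, 0.4, -0.4]
opening: 0.645
```

Emit:
{"op": "send_rows", "data": {
  "moves": [0, 0, 0, 0, 0, 0, 0, 0, 0, 0, 0, 0, 0, 0, 0, 0, 0, 0, 0, 0, 0, 0, 0, 0, 0, 0, 0, 0, 0, 0]
}}

```text
clock: 3.6
tool_pos: [0.4331, -0.2291, 0.1474]
eef_rot: [0.847, 0.532, 0.0, -0.0]
contact_force: [0.1, 0.1, -0.2]
opening: 0.339
```

Run:
```python
from h import *
from plant import imaging
go([.433,-.2295,.30],Rt([0,0,-1],az(-25.7)))
p=imaging.snapshot('side'); cv2.imwrite('pics/side4.png',p['image'][150:450,100:500,::-1])
```

```text
clock 3.6 pos [ 0.4331 -0.2291  0.1474] zax [ 0.     0.001 -1.   ] yax [ 0.901 -0.435 -0.   ] open 0.339 F [ 0.1  0.1 -0.2] M [ 0.04 -0.02  0.04] q [ 0.54  0.72 -0.24  2.07  0.42  0.4  -0.48]
total [-0.0003  0.     -0.1526] [-0.01 -0.04 -0.05] rows needed 3.9
[-0.0, 0.0, -0.039, -0.0, -0.0, -0.0, -0.0, 0.0, -0.078, -0.0, -0.0, -0.0, -0.0, 0.0, -0.117, -0.0, -0.0, -0.0, -0.0, 0.0, -0.153, -0.0, -0.0, -0.1, -0.0, 0.0, -0.153, -0.0, -0.0, -0.1]
```

View pics/side4.png

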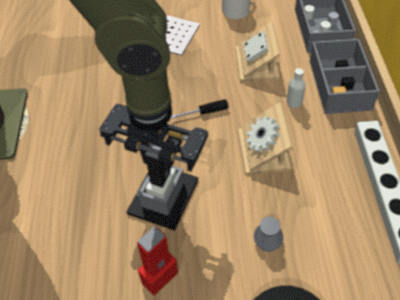

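Gripped (opening 0.339 ≈ 30 mm). Lift slowly because the socket play is only 4 mm.

Emit:
{"op": "send_rows", "data": {
  "moves": [0, 0, -0.007, 0, 0, 0, 0, 0, -0.015, 0, 0, 0, 0, 0, -0.023, 0, 0, 0, 0, 0, -0.03, 0, 0, 0, 0, 0, -0.035, 0, 0, 0]
}}

```text
clock: 4.07
tool_pos: [0.4334, -0.2293, 0.1836]
eef_rot: [0.847, 0.532, 0.001, 0.0]
contact_force: [-0.4, -0.2, -2.5]
opening: 0.337
```

Run:
```python
from h import *
go([.433,-.2295,.30],Rt([0,0,-1],az(-25.7)))
```

```text
clock 4.067 pos [ 0.4334 -0.2293  0.1836] zax [ 0.001  0.    -1.   ] yax [ 0.901 -0.435  0.001] open 0.337 F [-0.4 -0.2 -2.5] M [-0.06 -0.02 -0.02] q [ 0.58  0.66 -0.3   2.04  0.38  0.49 -0.45]
total [-0.0002 -0.0002 -0.1164] [ 0.07 -0.05 -0.06] rows needed 3.0
[-0.0, -0.0, -0.039, 0.0, -0.0, -0.0, -0.0, -0.0, -0.078, 0.0, -0.0, -0.0, -0.0, -0.0, -0.116, 0.1, -0.0, -0.1, -0.0, -0.0, -0.116, 0.1, -0.0, -0.1, -0.0, -0.0, -0.116, 0.1, -0.0, -0.1]
```

Emit:
{"op": "send_rows", "data": {
  "moves": [0, 0, -0.01, 0, 0, 0, 0, 0, -0.025, 0, 0, 0, 0, 0, -0.055, 0, 0, 0, 0, 0, -0.085, 0, 0, 0, 0, 0, -0.11, 0, 0, 0]
}}

```text
clock: 4.48
tool_pos: [0.4332, -0.2292, 0.2958]
eef_rot: [0.847, 0.532, 0.001, 0.001]
contact_force: [1.0, -0.3, -2.0]
opening: 0.339
```

Run:
```python
from h import *
from plant import imaging
# plate goal: nose at .106 ; nose = tcp - (.0? ) tcp above nose approx .1354
go([.458,.278,.106+.1354+.02],Rt([0,0,-1],az(20)))
for n in ('side','wrist'):
    p=imaging.snapshot(n); cv2.imwrite(f'pics/{n}5.png',p['image'][:,:,::-1]); pickle.dump(p,open(f'{n}5.pkl','wb'))
```

```text
clock 4.483 pos [ 0.4332 -0.2292  0.2958] zax [ 0.002  0.    -1.   ] yax [ 0.901 -0.434  0.002] open 0.339 F [ 1.  -0.3 -2. ] M [-0.08 -0.07 -0.  ] q [ 0.66  0.49 -0.4   1.92  0.26  0.79 -0.34]
total [ 0.4676 -0.1981  0.0345] [ 1.300e-01 -1.000e-02 -4.575e+01] rows needed 13.1
[0.036, -0.015, 0.003, 0.0, -0.0, -3.5, 0.072, -0.03, 0.005, 0.0, -0.0, -7.0, 0.107, -0.046, 0.008, 0.0, -0.0, -10.5, 0.143, -0.061, 0.011, 0.0, -0.0, -14.0, 0.179, -0.076, 0.013, 0.1, -0.0, -17.5]
```

View pics/side5.png

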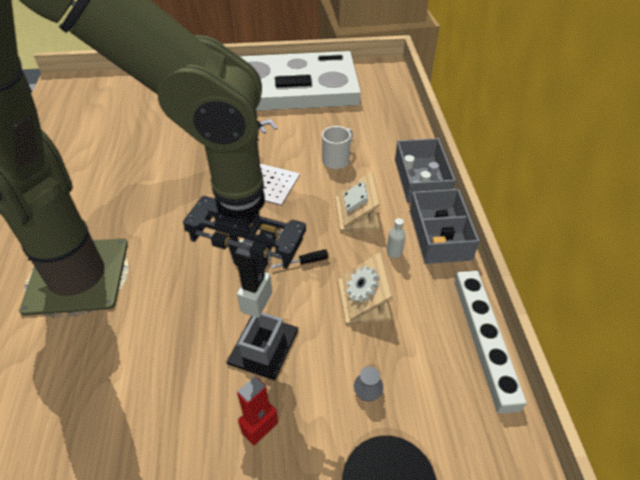

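View pics/wrist5.png

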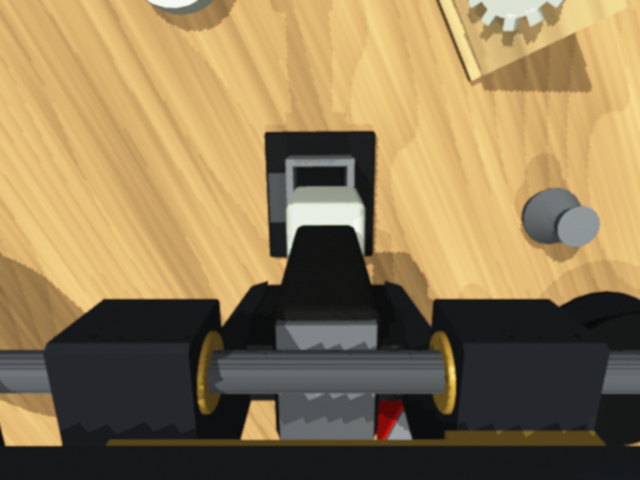

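The scanner is out (head at (255,293) in the side view, dock empty at (262,340)), straight in the jaws. Move to the plate.

Emit:
{"op": "send_rows", "data": {
  "moves": [0.018, -0.008, 0, 0, 0, -1.8, 0.054, -0.023, 0.002, 0, 0, -5.3, 0.09, -0.038, 0.004, 0, 0, -8.8, 0.126, -0.054, 0.006, 0, 0, -12.3, 0.162, -0.069, 0.008, 0, 0, -15.8]
}}

```text
clock: 5.0
tool_pos: [0.4426, -0.0527, 0.2883]
eef_rot: [0.765, 0.644, 0.002, 0.004]
contact_force: [1.1, -0.2, -2.5]
opening: 0.336
```

Run:
```python
from h import *
go([.458,.278,.106+.1354+.02],Rt([0,0,-1],az(20)))
```

```text
clock 5.0 pos [ 0.4426 -0.0527  0.2883] zax [ 0.007 -0.003 -1.   ] yax [ 0.985 -0.171  0.008] open 0.336 F [ 1.1 -0.2 -2.5] M [-0.   -0.15  0.  ] q [ 0.34  0.45 -0.48  2.05  0.32  0.71 -0.51]
total [ 0.3285 -0.0416  0.0259] [  0.41   0.22 -29.86] rows needed 8.5
[0.039, -0.005, 0.003, 0.0, 0.0, -3.5, 0.077, -0.01, 0.006, 0.1, 0.1, -7.0, 0.116, -0.015, 0.009, 0.1, 0.1, -10.5, 0.154, -0.02, 0.012, 0.2, 0.1, -14.0, 0.193, -0.024, 0.015, 0.2, 0.1, -17.5]
```

Emit:
{"op": "send_rows", "data": {
  "moves": [0.039, -0.005, 0.003, 0, 0, -3.5, 0.077, -0.01, 0.006, 0.1, 0.1, -7.0, 0.116, -0.015, 0.009, 0.1, 0.1, -10.5, 0.154, -0.02, 0.012, 0.2, 0.1, -14.0, 0.193, -0.024, 0.015, 0.2, 0.1, -17.5]
}}

```text
clock: 5.42
tool_pos: [0.4509, 0.1427, 0.2716]
eef_rot: [0.657, 0.754, -0.0, 0.002]
contact_force: [0.6, 0.1, -3.3]
opening: 0.336
```

Run:
```python
from h import *
go([.458,.278,.106+.1354+.01],Rt([0,0,-1],az(20)))
```

```text
clock 5.417 pos [0.4509 0.1427 0.2716] zax [ 0.002 -0.003 -1.   ] yax [0.991 0.136 0.002] open 0.336 F [ 0.6  0.1 -3.3] M [-0.02 -0.18 -0.02] q [-0.05  0.52 -0.54  1.99  0.39  0.73 -0.69]
total [0.1331 0.0254 0.0198] [  0.07   0.18 -12.18] rows needed 3.5
[0.038, 0.007, 0.006, 0.0, 0.1, -3.5, 0.076, 0.014, 0.011, 0.0, 0.1, -6.9, 0.114, 0.022, 0.017, 0.1, 0.2, -10.4, 0.133, 0.025, 0.02, 0.1, 0.2, -12.2, 0.133, 0.025, 0.02, 0.1, 0.2, -12.2]
```

Emit:
{"op": "send_rows", "data": {
  "moves": [0.036, 0.007, 0.005, 0, 0.1, -3.5, 0.07, 0.013, 0.01, 0, 0.1, -6.9, 0.1, 0.019, 0.015, 0.1, 0.2, -10, 0.122, 0.023, 0.019, 0.1, 0.2, -12.2, 0.133, 0.025, 0.02, 0.1, 0.2, -12.2]
}}

```text
clock: 5.83
tool_pos: [0.4562, 0.2811, 0.2497]
eef_rot: [0.571, 0.821, -0.0, -0.002]
contact_force: [0.6, 0.5, -2.8]
opening: 0.335
```

Run:
```python
from h import *
from plant import imaging
go([.458,.278,.106+.1354],Rt([0,0,-1],az(20)))
for n in ('side','wrist','top'):
    p=imaging.snapshot(n); cv2.imwrite(f'pics/{n}6.png',p['image'][:,:,::-1]); pickle.dump(p,open(f'{n}6.pkl','wb'))
```

```text
clock 5.833 pos [0.4562 0.2811 0.2497] zax [-0.003  0.002 -1.   ] yax [ 0.938  0.347 -0.002] open 0.335 F [ 0.6  0.5 -2.8] M [ 0.01 -0.15 -0.04] q [-0.29  0.64 -0.56  1.84  0.45  0.8  -0.74]
total [-0.0036  0.0006  0.0083] [-0.13 -0.16  0.31] rows needed 1
[-0.0036, 0.0006, 0.0083, -0.1, -0.2, 0.3, -0.0036, 0.0006, 0.0083, -0.1, -0.2, 0.3, -0.0036, 0.0006, 0.0083, -0.1, -0.2, 0.3, -0.0036, 0.0006, 0.0083, -0.1, -0.2, 0.3, -0.0036, 0.0006, 0.0083, -0.1, -0.2, 0.3]
```

View pics/side6.png

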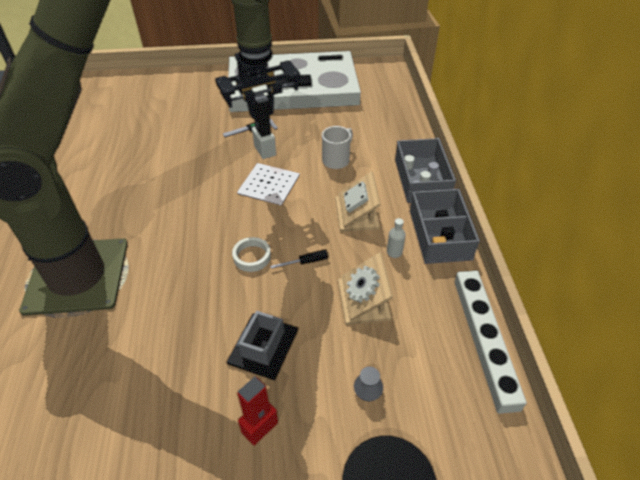

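View pics/wrist6.png

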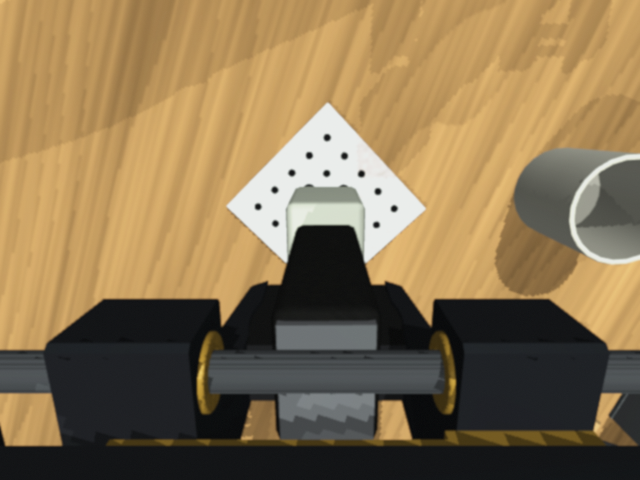

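Scanner hovers over the plate (side view head at (264,145)), wrist view shows it lined up on the plate's diagonal (col 326). I'll verify the scanner's in-hand pose by overlaying its model.

```bash
cat >> h.py <<'E'
def overlay(p,tp,q,fn,off=(0,0,.1354),crop=None,z=3):
    """box model: scanner frame z = -tool z, tool y = scanner x; nose at tcp+off (tool axes)"""
    R=Ro.from_quat(q).as_matrix();im=p['image'][:,:,::-1].copy();f=z
    x0,y0,x1,y1=crop;im=cv2.resize(im[y0:y1,x0:x1],None,fx=f,fy=f,interpolation=cv2.INTER_CUBIC)
    for (a,b,z0,z1) in ((.032,.020,0,.06),(.022,.015,.06,.162)):
        c=np.array([[sx*a,sy*b,-zz] for zz in(z0,z1) for sx,sy in((1,1),(1,-1),(-1,-1),(-1,1))])+np.array(off)
        P=proj(p,c@R.T+np.array(tp));P=((P-[x0,y0]+.5)*f).astype(int)
        for i in range(4):
            for j,k in((i,(i+1)%4),(i+4,(i+1)%4+4),(i,i+4)): cv2.line(im,tuple(map(int,P[j])),tuple(map(int,P[k])),(0,0,255),1)
    cv2.imwrite(fn,im)
E
python3 - <<'E'
from h import *
tp=[.4562,.2811,.2497];q=[.571,.821,0,-.002]
overlay(pickle.load(open('side6.pkl','rb')),tp,q,'pics/ov6s.png',crop=(200,50,350,210),z=3)
overlay(pickle.load(open('wrist6.pkl','rb')),tp,q,'pics/ov6w.png',crop=(200,90,460,330),z=2)
a,b=cv2.imread('pics/ov6s.png'),cv2.imread('pics/ov6w.png');h=480
cv2.imwrite('pics/ov6.png',cv2.resize(np.hstack([a[:480],b[:480]]),None,fx=.8,fy=.8))
E
```

```text
(no output)
```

View pics/ov6.png

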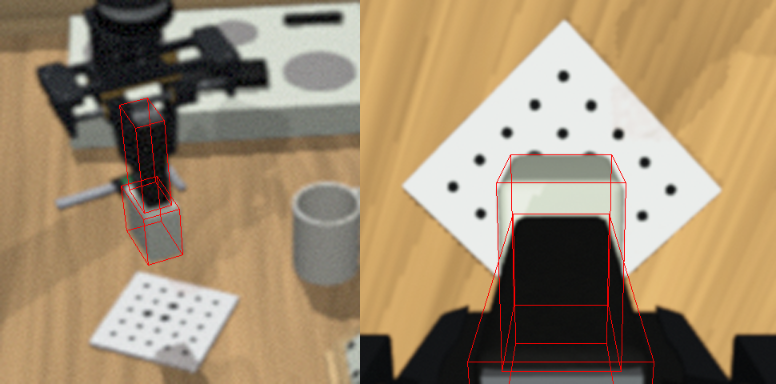

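The model fits well in both views. Correct the last millimetres, then hold.

Emit:
{"op": "send_rows", "data": {
  "moves": [-0.002, 0.0005, 0.003, -0.1, -0.2, 0.2, -0.003, 0.0005, 0.006, -0.1, -0.2, 0.3, -0.0035, 0.0005, 0.008, -0.1, -0.2, 0.3, -0.0035, 0.0005, 0.008, -0.1, -0.2, 0.3, -0.0035, 0.0005, 0.008, -0.1, -0.2, 0.3]
}}

```text
clock: 6.4
tool_pos: [0.459, 0.2729, 0.2424]
eef_rot: [0.576, 0.817, -0.002, 0.002]
contact_force: [-0.0, 0.7, -3.0]
opening: 0.336
```

Run:
```python
from h import *
go([.458,.278,.106+.1354],Rt([0,0,-1],az(20)))
p=pickle.load(open('wrist6.pkl','rb'));K=p['mtx'];R=cv2.Rodrigues(p['rvec'])[0];C=-R.T@np.ravel(p['tvec'])
for a in((227,207),(426,208),(327,102)):
    d=np.array([(a[0]-K[0,2])/K[0,0],(a[1]-K[1,2])/K[1,1],1])@R;print(C+d*((.006-C[2])/d[2]))
```

```text
clock 6.4 pos [0.459  0.2729 0.2424] zax [ 0.001 -0.005 -1.   ] yax [ 0.942  0.336 -0.001] open 0.336 F [-0.   0.7 -3. ] M [ 0.01 -0.11 -0.03] q [-0.29  0.64 -0.55  1.85  0.47  0.78 -0.75]
total [0.0051 0.0008 0.001 ] [-0.06  0.28 -0.38] rows needed 1
[0.0051, 0.0008, 0.001, -0.1, 0.3, -0.4, 0.0051, 0.0008, 0.001, -0.1, 0.3, -0.4, 0.0051, 0.0008, 0.001, -0.1, 0.3, -0.4, 0.0051, 0.0008, 0.001, -0.1, 0.3, -0.4, 0.0051, 0.0008, 0.001, -0.1, 0.3, -0.4]
[0.3718432  0.24776923 0.006     ]
[0.54330062 0.31013307 0.006     ]
[0.42609569 0.36529907 0.006     ]
```

Emit:
{"op": "send_rows", "data": {
  "moves": [0.003, 0.0008, 0.001, 0, 0.2, -0.4, 0.005, 0.0008, 0.001, 0, 0.3, -0.4, 0.005, 0.0008, 0.001, 0, 0.3, -0.4, 0.005, 0.0008, 0.001, 0, 0.3, -0.4, 0.005, 0.0008, 0.001, 0, 0.3, -0.4]
}}

```text
clock: 6.82
tool_pos: [0.458, 0.278, 0.2414]
eef_rot: [0.573, 0.819, -0.0, -0.0]
contact_force: [-0.2, -0.3, -3.2]
opening: 0.337
```

Run:
```python
from h import *
go([.458,.278,.106+.1354],Rt([0,0,-1],az(20)))
```

```text
clock 6.817 pos [0.458  0.278  0.2414] zax [-0.001 -0.    -1.   ] yax [ 0.939  0.343 -0.001] open 0.337 F [-0.2 -0.3 -3.2] M [-0.06 -0.11  0.05] q [-0.3   0.65 -0.55  1.85  0.47  0.78 -0.75]
total [0. 0. 0.] [-0.06 -0.02  0.03] rows needed 1
[0.0, 0.0, 0.0, -0.1, -0.0, 0.0, 0.0, 0.0, 0.0, -0.1, -0.0, 0.0, 0.0, 0.0, 0.0, -0.1, -0.0, 0.0, 0.0, 0.0, 0.0, -0.1, -0.0, 0.0, 0.0, 0.0, 0.0, -0.1, -0.0, 0.0]
```

On target; hold for over 2 s.

Emit:
{"op": "send_rows", "data": {
  "moves": [0, 0, 0, 0, 0, 0, 0, 0, 0, 0, 0, 0, 0, 0, 0, 0, 0, 0, 0, 0, 0, 0, 0, 0, 0, 0, 0, 0, 0, 0]
}}

```text
clock: 7.23
tool_pos: [0.458, 0.278, 0.2415]
eef_rot: [0.573, 0.819, -0.0, -0.0]
contact_force: [0.4, -0.4, -3.3]
opening: 0.334
```

Emit:
{"op": "send_rows", "data": {
  "moves": [0, 0, 0, 0, 0, 0, 0, 0, 0, 0, 0, 0, 0, 0, 0, 0, 0, 0, 0, 0, 0, 0, 0, 0, 0, 0, 0, 0, 0, 0]
}}

```text
clock: 7.65
tool_pos: [0.458, 0.278, 0.2415]
eef_rot: [0.573, 0.819, -0.0, -0.0]
contact_force: [0.6, -0.1, -3.4]
opening: 0.34
```

Emit:
{"op": "send_rows", "data": {
  "moves": [0, 0, 0, 0, 0, 0, 0, 0, 0, 0, 0, 0, 0, 0, 0, 0, 0, 0, 0, 0, 0, 0, 0, 0, 0, 0, 0, 0, 0, 0]
}}

```text
clock: 8.07
tool_pos: [0.458, 0.278, 0.2415]
eef_rot: [0.573, 0.819, -0.0, -0.0]
contact_force: [0.7, 0.3, -2.3]
opening: 0.335
```

Emit:
{"op": "send_rows", "data": {
  "moves": [0, 0, 0, 0, 0, 0, 0, 0, 0, 0, 0, 0, 0, 0, 0, 0, 0, 0, 0, 0, 0, 0, 0, 0, 0, 0, 0, 0, 0, 0]
}}

```text
clock: 8.48
tool_pos: [0.458, 0.278, 0.2415]
eef_rot: [0.573, 0.819, -0.0, -0.0]
contact_force: [-0.2, 0.3, -2.1]
opening: 0.337
```

Emit:
{"op": "send_rows", "data": {
  "moves": [0, 0, 0, 0, 0, 0, 0, 0, 0, 0, 0, 0, 0, 0, 0, 0, 0, 0, 0, 0, 0, 0, 0, 0, 0, 0, 0, 0, 0, 0]
}}

```text
clock: 8.9
tool_pos: [0.458, 0.278, 0.2415]
eef_rot: [0.573, 0.819, -0.0, -0.0]
contact_force: [1.0, -0.5, -2.4]
opening: 0.336
```

Emit:
{"op": "send_rows", "data": {
  "moves": [0, 0, 0, 0, 0, 0, 0, 0, 0, 0, 0, 0, 0, 0, 0, 0, 0, 0, 0, 0, 0, 0, 0, 0, 0, 0, 0, 0, 0, 0]
}}

```text
clock: 9.32
tool_pos: [0.458, 0.278, 0.2415]
eef_rot: [0.573, 0.819, -0.0, -0.0]
contact_force: [0.1, -0.1, -2.4]
opening: 0.333
```

Emit:
{"op": "send_rows", "data": {
  "moves": [0, 0, 0, 0, 0, 0, 0, 0, 0, 0, 0, 0, 0, 0, 0, 0, 0, 0, 0, 0, 0, 0, 0, 0, 0, 0, 0, 0, 0, 0]
}}

```text
clock: 9.73
tool_pos: [0.458, 0.278, 0.2415]
eef_rot: [0.573, 0.819, -0.0, -0.0]
contact_force: [-0.1, -0.8, -2.3]
opening: 0.339
```

Run:
```python
from h import *
from plant import imaging,r
go([.458,.278,.106+.1354],Rt([0,0,-1],az(20)))
# gear aim: nose .1 from face; tcp a further .1354
n=np.array([-.6425,-.017,.766]);n/=np.linalg.norm(n);g=np.array([.6525,-.1317,.067])
print('gear tcp',g+n*.2354)
s=r.get_state()
for nm in('wrist','top'):
    p=imaging.snapshot(nm);pickle.dump(p,open(nm+'7.pkl','wb'))
    overlay(p,s['tool_pos'],s['eef_rot'],f'pics/ov7{nm}.png',crop=(160,80,480,400) if nm=='wrist' else (130,200,330,400),z=2)
a,b=cv2.imread('pics/ov7wrist.png'),cv2.imread('pics/ov7top.png')
cv2.imwrite('pics/ov7.png',np.hstack([a[:400,:400+120],b[:400,:]])[:, :800])
```

```text
clock 9.733 pos [0.458  0.278  0.2415] zax [-0.001 -0.    -1.   ] yax [ 0.94   0.343 -0.001] open 0.339 F [-0.1 -0.8 -2.3] M [ 0.02 -0.09  0.04] q [-0.3   0.65 -0.55  1.85  0.47  0.78 -0.75]
total [0.     0.     0.0001] [-0.06 -0.02  0.03] rows needed 1
[0.0, 0.0, 0.0001, -0.1, -0.0, 0.0, 0.0, 0.0, 0.0001, -0.1, -0.0, 0.0, 0.0, 0.0, 0.0001, -0.1, -0.0, 0.0, 0.0, 0.0, 0.0001, -0.1, -0.0, 0.0, 0.0, 0.0, 0.0001, -0.1, -0.0, 0.0]
gear tcp [ 0.50124425 -0.1357021   0.24732981]
```

View pics/ov7.png

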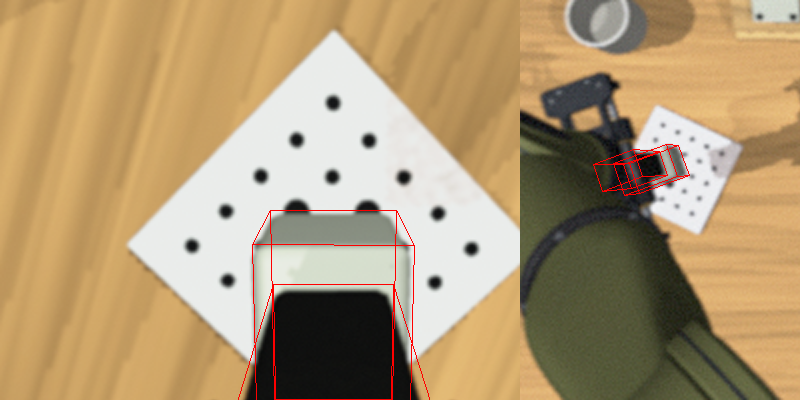

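Held 2.9 s dead still over the plate centre, model overlay matches. Now towards the gear via a raised waypoint.

Run:
```python
from h import *
go([.455,.06,.31],Rt([.26,0,-.966],az(5)))
```

```text
clock 9.833 pos [0.458  0.278  0.2415] zax [-0.001 -0.    -1.   ] yax [ 0.939  0.343 -0.001] open 0.338 F [ 0.2 -0.2 -2.9] M [-0.02 -0.09  0.07] q [-0.3   0.65 -0.55  1.85  0.47  0.78 -0.75]
total [-0.2037 -0.0775 -0.0685] [-14.8   -3.31  14.77] rows needed 5.9
[-0.035, -0.013, -0.012, -2.5, -0.6, 2.5, -0.07, -0.026, -0.023, -5.1, -1.1, 5.0, -0.104, -0.04, -0.035, -7.6, -1.7, 7.6, -0.139, -0.053, -0.047, -10.1, -2.3, 10.1, -0.174, -0.066, -0.058, -12.6, -2.8, 12.6]
```

Emit:
{"op": "send_rows", "data": {
  "moves": [-0.005, -0.002, -0.015, 0, 0, 1, -0.035, -0.013, -0.03, -2.5, -0.6, 3.5, -0.07, -0.026, -0.045, -5.1, -1.1, 6, -0.106, -0.04, -0.055, -7.6, -1.7, 8.6, -0.142, -0.053, -0.063, -10.1, -2.3, 11]
}}

```text
clock: 10.25
tool_pos: [0.4566, 0.1251, 0.3054]
eef_rot: [0.647, 0.757, 0.061, 0.067]
contact_force: [0.7, -0.8, -2.4]
opening: 0.34
```

Run:
```python
from h import *
go([.47,-.1,.30],Rt([.45,.01,-.893],az(-3)))
```

```text
clock 10.25 pos [0.4566 0.1251 0.3054] zax [ 0.181  0.005 -0.983] yax [0.971 0.155 0.18 ] open 0.34 F [ 0.7 -0.8 -2.4] M [-0.11  0.11  0.04] q [-0.06  0.4  -0.49  2.09  0.5   0.59 -0.75]
total [-0.2243 -0.0228  0.0065] [-16.32  -0.48  12.33] rows needed 5.8
[-0.039, -0.004, 0.001, -2.8, -0.1, 2.1, -0.078, -0.008, 0.002, -5.6, -0.2, 4.3, -0.116, -0.012, 0.003, -8.5, -0.3, 6.4, -0.155, -0.016, 0.005, -11.3, -0.3, 8.5, -0.194, -0.02, 0.006, -14.1, -0.4, 10.7]
```

Emit:
{"op": "send_rows", "data": {
  "moves": [-0.039, -0.004, 0.001, -2.8, -0.1, 2.1, -0.078, -0.008, 0.002, -5.6, -0.2, 4.3, -0.116, -0.012, 0.003, -8.5, -0.3, 6.4, -0.155, -0.016, 0.005, -11.3, -0.3, 8.5, -0.194, -0.02, 0.006, -14.1, -0.4, 10.7]
}}

```text
clock: 10.67
tool_pos: [0.4674, -0.0712, 0.3008]
eef_rot: [0.702, 0.679, 0.158, 0.144]
contact_force: [1.5, -0.2, -2.6]
opening: 0.334
```

Run:
```python
from h import *
go([.50,-.1357,.265],Rt([.6425,.017,-.766],az(-3)))
```

```text
clock 10.667 pos [ 0.4674 -0.0712  0.3008] zax [ 0.417  0.013 -0.909] yax [ 0.908 -0.036  0.417] open 0.334 F [ 1.5 -0.2 -2.6] M [-0.1   0.54  0.01] q [ 0.29  0.34 -0.28  2.31  0.7   0.09 -0.68]
total [-0.0645  0.017   0.0453] [-15.27   1.15   2.43] rows needed 2.3
[-0.028, 0.007, 0.02, -6.7, 0.5, 1.1, -0.057, 0.015, 0.04, -13.4, 1.0, 2.1, -0.064, 0.017, 0.045, -15.3, 1.1, 2.4, -0.064, 0.017, 0.045, -15.3, 1.1, 2.4, -0.064, 0.017, 0.045, -15.3, 1.1, 2.4]
```

Joint 6 is nearing its lower limit (0.09 vs 0.04). Before pushing on, I'll fit a kinematic model from the logged samples to see which roll about the scanner's axis makes the tilt reachable.

```bash
cat > kin.py <<'E'
import numpy as np, itertools
from scipy.spatial.transform import Rotation as Ro
from scipy.optimize import least_squares
S=[ # q, pos, z, y
([1.20,.69,-.19,1.57,.16,.90,-.22],[.2479,-.5738,.2637],[0,0,-1],[.397,-.918,0]),
([.96,.57,-.29,1.86,.23,.75,-.25],[.3408,-.4005,.265],[0,0,-1],[.696,-.718,.001]),
([.64,.53,-.38,1.96,.29,.71,-.36],[.4341,-.2283,.2653],[.001,-.001,-1],[.906,-.423,.002]),
([.54,.73,-.25,2.07,.42,.40,-.48],[.4362,-.2241,.1453],[-.001,.005,-1],[.907,-.422,-.003]),
([.58,.66,-.30,2.04,.38,.49,-.45],[.4334,-.2293,.1836],[.001,0,-1],[.901,-.435,.001]),
([.66,.49,-.40,1.92,.26,.79,-.34],[.4332,-.2292,.2958],[.002,0,-1],[.901,-.434,.002]),
([.34,.45,-.48,2.05,.32,.71,-.51],[.4426,-.0527,.2883],[.007,-.003,-1],[.985,-.171,.008]),
([-.05,.52,-.54,1.99,.39,.73,-.69],[.4509,.1427,.2716],[.002,-.003,-1],[.991,.136,.002]),
([-.29,.64,-.56,1.84,.45,.80,-.74],[.4562,.2811,.2497],[-.003,.002,-1],[.938,.347,-.002]),
([-.30,.65,-.55,1.85,.47,.78,-.75],[.458,.278,.2414],[-.001,0,-1],[.939,.343,-.001]),
([-.06,.40,-.49,2.09,.50,.59,-.75],[.4566,.1251,.3054],[.181,.005,-.983],[.971,.155,.18]),
([.29,.34,-.28,2.31,.70,.09,-.68],[.4674,-.0712,.3008],[.417,.013,-.909],[.908,-.036,.417])]
Q=np.array([s[0] for s in S]);P=np.array([s[1] for s in S])
Rm=np.array([np.c_[np.cross(s[3],s[2]),s[3],s[2]] for s in S])
SEQ='zyzyzyz'
def fk(q,sg,off,L,yaw):
    # L: h,a,ox(elbow),oz?,b, wrist ox, c
    R=np.eye(3);p=np.array([0,0,L[0]])
    tr={1:[L[6],0,L[1]],3:[L[2],0,L[3]],5:[L[4],0,L[5]]}
    shifts=[None,[0,0,0],[0,0,L[1]],[L[2],0,0],[L[3],0,L[4]],[L[6],0,0],[0,0,L[5]]]
    for i in range(7):
        R=R@Ro.from_euler(SEQ[i],sg[i]*q[i]+off[i]).as_matrix()
        if i==1: p=p+R@[0,0,L[1]]
        if i==2: p=p+R@[L[2],0,0]
        if i==3: p=p+R@[L[3],0,L[4]]
        if i==5: p=p+R@[L[6],0,L[5]]
    return p,R@Ro.from_euler('z',yaw).as_matrix()
def Rerr(A,B): return Ro.from_matrix(A.T@B).as_rotvec()
if __name__=='__main__':
    res=[]
    for sg in itertools.product([1,-1],repeat=7):
        if sg[1]<0: continue
        for y in (0,np.pi/2,np.pi,-np.pi/2):
            e=0
            for o1 in(0,):
                R=[fk(q,sg,[0]*7,[0]*7,y)[1] for q in Q]
                e=np.sqrt(np.mean([np.sum(Rerr(R[i],Rm[i])**2) for i in range(len(Q))]))
            res.append((e,sg,y))
    res.sort(key=lambda t:t[0])
    for t in res[:6]: print(t)
    e,sg,y=res[0]
    def f(x):
        out=[]
        for i in range(len(Q)):
            p,R=fk(Q[i],sg,[0]*7,x,y);out.append((p-P[i]))
        return np.concatenate(out)
    s=least_squares(f,[.33,.3,0,0,.3,.25,0]);print(s.x.round(4),np.sqrt(np.mean(s.fun**2)))
E
python3 kin.py
```

```text
(np.float64(0.009426626670557558), (-1, 1, -1, 1, -1, 1, -1), 1.5707963267948966)
(np.float64(0.2933026960347549), (-1, 1, 1, 1, 1, 1, 1), 1.5707963267948966)
(np.float64(0.46969760806209226), (-1, 1, 1, 1, 1, 1, -1), 0)
(np.float64(0.6010620394670817), (1, 1, -1, 1, -1, 1, 1), 3.141592653589793)
(np.float64(0.6452038798819417), (-1, 1, 1, 1, -1, 1, 1), 1.5707963267948966)
(np.float64(0.6527567830888257), (-1, 1, -1, 1, 1, 1, 1), 1.5707963267948966)
[ 0.2738  0.6682 -0.001  -0.0055  0.3452  0.3216  0.065 ] 0.00905371392417543
```

```bash
cat > kin2.py <<'E'
from kin import *
sg=(-1,1,-1,1,-1,1,-1)
def fkg(q,D):
    R=np.eye(3);p=np.zeros(3)+[0,0,D[0]]
    for i in range(7):
        R=R@Ro.from_euler(SEQ[i],sg[i]*q[i]).as_matrix()
        if i<6:p=p+R@np.array(D[1+3*i:4+3*i])
    return p,R@Ro.from_euler('z',np.pi/2).as_matrix()
if __name__=='__main__':
    # linear in D
    A=[];b=[]
    for q,p in zip(Q,P):
        M=np.zeros((3,19));M[2,0]=1;R=np.eye(3)
        for i in range(7):
            R=R@Ro.from_euler(SEQ[i],sg[i]*q[i]).as_matrix()
            if i<6:M[:,1+3*i:4+3*i]=R
        A.append(M);b.append(p)
    A=np.vstack(A);b=np.concatenate(b)
    names=['h']+[f'{i}{c}' for i in range(1,7) for c in 'xyz']
    for keep in (['h','2z','4z','6z'],['h','2z','3x','4x','4z','6z'],['h','2z','3x','4x','4z','6z','6x'],['h','1x','2z','3x','4x','4z','6z','6x'],['h','2z','4z','6z','6x'],['h','2z','4z','6z','5x'],['h','1x','2z','4z','6z','6x','2y','4y','6y']):
        c=[names.index(k) for k in keep];x,_,_,sv=np.linalg.lstsq(A[:,c],b,rcond=None)
        print(dict(zip(keep,x.round(3))),'rms',np.sqrt(np.mean((A[:,c]@x-b)**2)).round(5))
E
python3 kin2.py
```

```text
{'h': np.float64(0.206), '2z': np.float64(0.663), '4z': np.float64(0.257), '6z': np.float64(0.315)} rms 0.01399
{'h': np.float64(0.242), '2z': np.float64(0.675), '3x': np.float64(-0.078), '4x': np.float64(-0.025), '4z': np.float64(0.322), '6z': np.float64(0.364)} rms 0.01232
{'h': np.float64(0.274), '2z': np.float64(0.668), '3x': np.float64(-0.001), '4x': np.float64(-0.005), '4z': np.float64(0.345), '6z': np.float64(0.322), '6x': np.float64(0.065)} rms 0.00905
{'h': np.float64(0.307), '1x': np.float64(0.061), '2z': np.float64(0.591), '3x': np.float64(-0.008), '4x': np.float64(0.019), '4z': np.float64(0.333), '6z': np.float64(0.289), '6x': np.float64(0.049)} rms 0.00751
{'h': np.float64(0.278), '2z': np.float64(0.673), '4z': np.float64(0.347), '6z': np.float64(0.325), '6x': np.float64(0.066)} rms 0.00907
{'h': np.float64(0.302), '2z': np.float64(0.666), '4z': np.float64(0.325), '6z': np.float64(0.323), '5x': np.float64(0.061)} rms 0.01065
{'h': np.float64(0.344), '1x': np.float64(0.006), '2z': np.float64(0.56), '4z': np.float64(0.346), '6z': np.float64(0.292), '6x': np.float64(0.004), '2y': np.float64(-0.018), '4y': np.float64(-0.026), '6y': np.float64(0.001)} rms 0.00135
```

```bash
cat >> kin2.py <<'E'
    print()
    for keep in (['h','2z','4z','6z','2y','4y'],['h','2z','4z','6z','2y','4y','6x'],['h','1y','2z','4z','6z','2y','4y','6y'],['h','2z','4z','6z','2y','4y','3x','4x']):
        c=[names.index(k) for k in keep];x,_,_,sv=np.linalg.lstsq(A[:,c],b,rcond=None)
        print(dict(zip(keep,x.round(4))),'rms',np.sqrt(np.mean((A[:,c]@x-b)**2)).round(5))
E
python3 kin2.py | tail -4
```

```text
{'h': np.float64(0.3446), '2z': np.float64(0.5638), '4z': np.float64(0.3474), '6z': np.float64(0.2954), '2y': np.float64(-0.0183), '4y': np.float64(-0.0274)} rms 0.00149
{'h': np.float64(0.3439), '2z': np.float64(0.5674), '4z': np.float64(0.3491), '6z': np.float64(0.2963), '2y': np.float64(-0.0159), '4y': np.float64(-0.0281), '6x': np.float64(0.0039)} rms 0.00143
{'h': np.float64(0.3462), '1y': np.float64(-0.0089), '2z': np.float64(0.565), '4z': np.float64(0.3471), '6z': np.float64(0.2977), '2y': np.float64(-0.0089), '4y': np.float64(-0.03), '6y': np.float64(0.0025)} rms 0.00148
{'h': np.float64(0.3431), '2z': np.float64(0.5625), '4z': np.float64(0.3471), '6z': np.float64(0.2947), '2y': np.float64(-0.0183), '4y': np.float64(-0.0272), '3x': np.float64(-0.0008), '4x': np.float64(-0.002)} rms 0.00147
```

```bash
cat > ik.py <<'E'
from kin2 import *
from kin import *
D=np.zeros(19);D[0]=.3446;D[1+3+2]=.5638;D[1+3+1]=-.0183;D[1+9+2]=.3474;D[1+9+1]=-.0274;D[1+15+2]=.2954
lo=np.array([-3.01,-.46,-1.47,.13,-1,.04,-2.66]);hi=np.array([3.01,2.08,1.51,2.56,4.14,2.09,2.66])
n=np.array([-.6425,-.017,.766]);n/=np.linalg.norm(n);g=np.array([.6525,-.1317,.067]);
def solve(q0,dist=.1,mar=.08,w=0,qref=None):
    T=g+n*(.1354+dist);z=-n
    def f(q):
        p,R=fkg(q,D);r=[*(p-T)*10,*np.cross(R[:,2],z)*3,(R[:,2]@z-1)*3]
        if w: r+=list(w*(q-qref))
        return r
    s=least_squares(f,np.clip(q0,lo+mar+.01,hi-mar-.01),bounds=(lo+mar,hi-mar));return s
if __name__=='__main__':
    rng=np.random.default_rng(1);qc=np.array([.29,.34,-.28,2.31,.70,.09,-.68]);out=[]
    for k in range(200):
        s=solve(rng.uniform(lo,hi))
        if s.cost<1e-6: out.append(s.x)
    out=np.array(out);print(len(out))
    o=np.argsort(np.abs(out-qc).max(1))
    np.set_printoptions(precision=2,suppress=True)
    for i in o[:15]:
        R=fkg(out[i],D)[1];print(out[i],'yaz',np.degrees(np.arctan2(R[1,1],R[0,1])).round(0),'maxd',np.abs(out[i]-qc).max().round(2))
E
python3 ik.py
```

```text
132
[ 1.04  0.91 -1.39  2.44  2.09  0.9  -1.85] yaz -7.0 maxd 1.39
[ 1.04  0.91 -1.38  2.44  2.09  0.89 -0.21] yaz 90.0 maxd 1.39
[ 1.04  0.9  -1.37  2.44  2.1   0.88  0.57] yaz 127.0 maxd 1.4
[ 1.03  0.89 -1.34  2.44  2.12  0.86 -1.64] yaz 11.0 maxd 1.42
[ 1.03  0.88 -1.34  2.44  2.13  0.85 -1.84] yaz -3.0 maxd 1.43
[ 1.02  0.86 -1.3   2.44  2.15  0.83 -1.96] yaz -11.0 maxd 1.45
[ 1.02  0.86 -1.3   2.44  2.15  0.83  0.06] yaz 105.0 maxd 1.45
[ 1.01  0.84 -1.27  2.44  2.18  0.8   0.11] yaz 108.0 maxd 1.48
[ 0.99  0.82 -1.23  2.44  2.21  0.77  0.01] yaz 105.0 maxd 1.51
[ 0.98  0.81 -1.21  2.44  2.23  0.76 -0.77] yaz 71.0 maxd 1.53
[ 0.97  0.8  -1.18  2.44  2.26  0.74 -0.98] yaz 62.0 maxd 1.56
[ 0.97  0.79 -1.17  2.44  2.26  0.74 -0.76] yaz 73.0 maxd 1.56
[ 0.97  0.79 -1.16  2.44  2.27  0.73  0.88] yaz 157.0 maxd 1.57
[ 0.96  0.79 -1.15  2.44  2.28  0.73 -0.02] yaz 107.0 maxd 1.58
[ 0.95  0.77 -1.12  2.44  2.3   0.71 -1.17] yaz 55.0 maxd 1.6
```

```bash
cat > sim.py <<'E'
from ik import *
np.set_printoptions(precision=2,suppress=True)
def jac(q):
    p,R=fkg(q,D);J=np.zeros((6,7));h=1e-5
    for i in range(7):
        d=q.copy();d[i]+=h;p2,R2=fkg(d,D);J[:3,i]=(p2-p)/h;J[3:,i]=Ro.from_matrix(R2@R.T).as_rotvec()/h
    return J
def track(q,pg,Rg,steps=30,ns=0.0,qm=None,lam=1e-3,lim=True):
    """cartesian straight line from fk(q) to goal by damped least squares, clamping joints"""
    q=np.array(q,float).copy();p0,R0=fkg(q,D);rv=Ro.from_matrix(R0.T@Rg).as_rotvec();tr=[]
    for k in range(1,steps+1):
        f=k/steps;pt=p0+(pg-p0)*f;Rt_=R0@Ro.from_rotvec(rv*f).as_matrix()
        for _ in range(3):
            p,R=fkg(q,D);e=np.r_[pt-p,Ro.from_matrix(Rt_@R.T).as_rotvec()]
            act=np.ones(7,bool);J=jac(q)
            for _ in range(4):
                Ja=J*act;dq=Ja.T@np.linalg.solve(Ja@Ja.T+lam*lam*np.eye(6),e)
                if ns and qm is not None: 
                    N=np.eye(7)-np.linalg.pinv(Ja)@Ja;dq=dq+act*(N@(ns*(qm-q)))
                bad=act&(((q+dq)<lo+.001)|((q+dq)>hi-.001)) if lim else np.zeros(7,bool)
                if not bad.any():break
                act&=~bad
            q=np.clip(q+np.clip(dq,-.2,.2),lo,hi)
        tr.append(q.copy())
    p,R=fkg(q,D);return q,np.linalg.norm(p-pg),np.degrees(np.linalg.norm(Ro.from_matrix(R.T@Rg).as_rotvec())),np.array(tr)
if __name__=='__main__':
  for ns,qm in((0,None),(.05,(lo+hi)/2),(.02,np.zeros(7)),(.05,np.array([1.2,.69,-.19,1.57,.16,.9,-.22]))):
    q=Q[0]
    print('ns',ns)
    for i in range(1,12):
        q,e1,e2,_=track(q,P[i],Rm[i],ns=ns,qm=qm)
        if i in(2,5,8,10,11):print(i,q,Q[i],round(e1,4),round(e2,1))
E
python3 sim.py
```

```text
ns 0
2 [ 0.64  0.53 -0.38  1.96  0.3   0.7  -0.36] [ 0.64  0.53 -0.38  1.96  0.29  0.71 -0.36] 0.0 0.0
5 [ 0.66  0.49 -0.4   1.92  0.26  0.78 -0.34] [ 0.66  0.49 -0.4   1.92  0.26  0.79 -0.34] 0.0 0.0
8 [-0.3   0.64 -0.56  1.85  0.45  0.79 -0.74] [-0.29  0.64 -0.56  1.84  0.45  0.8  -0.74] 0.0 0.0
10 [-0.07  0.4  -0.48  2.09  0.49  0.58 -0.74] [-0.06  0.4  -0.49  2.09  0.5   0.59 -0.75] 0.0 0.0
11 [ 0.28  0.34 -0.27  2.31  0.69  0.09 -0.66] [ 0.29  0.34 -0.28  2.31  0.7   0.09 -0.68] 0.0 0.0
ns 0.05
2 [ 0.63  0.53 -0.37  1.96  0.29  0.7  -0.35] [ 0.64  0.53 -0.38  1.96  0.29  0.71 -0.36] 0.0 0.0
5 [ 0.65  0.49 -0.38  1.92  0.25  0.78 -0.32] [ 0.66  0.49 -0.4   1.92  0.26  0.79 -0.34] 0.0 0.0
8 [-0.29  0.64 -0.56  1.85  0.45  0.79 -0.74] [-0.29  0.64 -0.56  1.84  0.45  0.8  -0.74] 0.0 0.0
10 [-0.08  0.4  -0.46  2.09  0.48  0.58 -0.73] [-0.06  0.4  -0.49  2.09  0.5   0.59 -0.75] 0.0 0.0
11 [ 0.29  0.34 -0.28  2.31  0.73  0.09 -0.7 ] [ 0.29  0.34 -0.28  2.31  0.7   0.09 -0.68] 0.0 0.0
ns 0.02
2 [ 0.35  0.51  0.07  1.98 -0.05  0.65  0.01] [ 0.64  0.53 -0.38  1.96  0.29  0.71 -0.36] 0.0 0
[... 196 characters left out ...]
.0
10 [-0.44  0.37  0.05  2.11  0.1   0.49 -0.32] [-0.06  0.4  -0.49  2.09  0.5   0.59 -0.75] 0.0 0.0
11 [ 0.18  0.34 -0.13  2.31  0.02  0.06  0.01] [ 0.29  0.34 -0.28  2.31  0.7   0.09 -0.68] 0.0 0.0
ns 0.05
2 [ 0.65  0.53 -0.39  1.96  0.3   0.7  -0.37] [ 0.64  0.53 -0.38  1.96  0.29  0.71 -0.36] 0.0 0.0
5 [ 0.67  0.49 -0.41  1.92  0.27  0.78 -0.34] [ 0.66  0.49 -0.4   1.92  0.26  0.79 -0.34] 0.0 0.0
8 [-0.31  0.63 -0.54  1.85  0.44  0.78 -0.72] [-0.29  0.64 -0.56  1.84  0.45  0.8  -0.74] 0.0 0.0
10 [-0.04  0.4  -0.52  2.09  0.52  0.59 -0.77] [-0.06  0.4  -0.49  2.09  0.5   0.59 -0.75] 0.0 0.0
11 [ 0.24  0.34 -0.21  2.31  0.47  0.07 -0.44] [ 0.29  0.34 -0.28  2.31  0.7   0.09 -0.68] 0.0 0.0
```

Minimum-norm IK reproduces the arm's past joint motion, so I can plan a route around the wrist singularity with it.

```bash
cat > plan.py <<'E'
from sim import *
from plant import r
s0=r.get_state();qc=np.array(s0['q']);print(qc)
p,R=fkg(qc,D);print('model err',(p-s0['tool_pos']).round(4))
rng=np.random.default_rng(3);best=[]
T=g+n*.2354
for k in range(150):
    s=solve(rng.uniform(lo,hi),dist=rng.choice([.1]),mar=.12,w=.02*rng.random(),qref=qc)
    p,R=fkg(s.x,D)
    if np.linalg.norm(p-T)>.01 : continue
    qg=s.x; qg=qg.copy()
    qg[6]=rng.uniform(-1.8,1.8) if rng.random()<.7 else qg[6]
    # waypoint tracking
    q=qc.copy();ok=True;mn=1;trs=[]
    N=5
    for f in np.linspace(0,1,N+1)[1:]:
        qw=qc+(qg-qc)*f;pw,Rw=fkg(qw,D)
        pw=pw.copy();pw[2]=max(pw[2],.25 if f==1 else .30)
        if f==1: pw=T; 
        if f==1:
            ax=np.cross(Rw[:,2],-n);Rw=Ro.from_rotvec(ax).as_matrix()@Rw
        q,e1,e2,tr=track(q,pw,Rw,steps=12);trs.append(tr)
        if e1>.004 or e2>1: ok=False;break
    if not ok: continue
    tr=np.vstack(trs);m=np.minimum(tr-lo,hi-tr)[:,[3,4,5,6,2,1]]
    noses=np.array([ (lambda a:a[0]+a[1][:,2]*.1354)(fkg(x,D)) for x in tr])
    dist=np.abs(np.diff(np.vstack([qc,tr]),axis=0)).sum(0).max()
    best.append((m[5:].min(),noses[:,2].min(),noses[:,0].max(),dist,qg,q))
best.sort(key=lambda t:-t[0]);print(len(best))
for b in best[:12]: print(np.array(b[:4]),b[4],b[5])
import pickle;pickle.dump(best,open('best.pkl','wb'))
E
python3 plan.py
```

```text
[ 0.29  0.34 -0.28  2.31  0.7   0.09 -0.68]
model err [-0.  0.  0.]
102
[0.12 0.14 0.59 2.68] [ 0.95  0.77 -1.13  2.44  2.3   0.71  1.77] [ 0.98  0.8  -1.19  2.44  2.24  0.75  1.83]
[0.12 0.14 0.59 2.63] [ 0.95  0.76 -1.11  2.44  2.32  0.7   1.7 ] [ 0.97  0.8  -1.18  2.44  2.25  0.74  1.77]
[0.12 0.14 0.59 2.6 ] [ 0.95  0.76 -1.11  2.44  2.32  0.7   1.66] [ 0.97  0.8  -1.18  2.44  2.26  0.74  1.73]
[0.12 0.14 0.59 2.52] [ 0.95  0.77 -1.12  2.44  2.3   0.71  1.55] [ 0.97  0.79 -1.17  2.44  2.26  0.74  1.6 ]
[0.12 0.14 0.59 2.48] [ 0.95  0.77 -1.13  2.44  2.3   0.71  1.49] [ 0.97  0.79 -1.17  2.44  2.26  0.74  1.53]
[0.12 0.14 0.59 2.41] [ 0.95  0.77 -1.12  2.44  2.31  0.7   1.39] [ 0.97  0.79 -1.16  2.44  2.28  0.73  1.43]
[0.12 0.14 0.59 2.4 ] [ 0.95  0.77 -1.11  2.44  2.31  0.7   1.37] [ 0.96  0.79 -1.15  2.44  2.28  0.73  1.41]
[0.12 0.14 0.59 2.34] [ 0.95  0.77 -1.13  2.44  2.3   0.71  1.29] [ 0.96  0.78 -1.15  2.44  2.28  0.73  1.31]
[0.12 0.14 0.59 2.24] [ 0.95  0.77 -1.12  2.44  2.31  0.71  1.14] [ 0.96  0.78 -1.14  2.44  2.29  0.72  1.15]
[0.12 0.14 0.59 2.21] [ 0.95  0.77 -1.13  2.44  2.3   0.71  1.09] [ 0.96  0.78 -1.13  2.44  2.3   0.71  1.1 ]
[0.12 0.14 0.59 2.16] [ 0.95  0.77 -1.13  2.44  2.3   0.71  1.01] [ 0.95  0.77 -1.13  2.44  2.3   0.71  1.01]
[0.12 0.14 0.59 2.14] [ 0.95  0.77 -1.12  2.44  2.31  0.7   0.98] [ 0.95  0.77 -1.12  2.44  2.31  0.71  0.99]
```

```bash
cat > plan2.py <<'E'
from sim import *
from plant import r
s0=r.get_state();qc=np.array(s0['q'])
T=g+n*.2354
for q7 in(-1.2,-1.5,-1.8,-2.0):
  for N in(4,6):
    qg=np.array([.96,.78,-1.14,2.44,2.29,.72,q7])
    q=qc.copy();trs=[];wp=[]
    for f in np.linspace(0,1,N+1)[1:]:
        qw=qc+(qg-qc)*f;pw,Rw=fkg(qw,D);pw=pw.copy()
        pw[2]=max(pw[2],.30) if f<1 else pw[2]
        if f==1: pw=T;Rw=Ro.from_rotvec(np.cross(Rw[:,2],-n)).as_matrix()@Rw
        q,e1,e2,tr=track(q,pw,Rw,steps=16);trs.append(tr);wp.append((pw,Ro.from_matrix(Rw).as_quat(),q,e1,e2))
    tr=np.vstack(trs);no=np.array([(lambda a:a[0]+a[1][:,2]*.1354)(fkg(x,D)) for x in tr])
    print(q7,N,'nose min',no.min(0),'max',no.max(0),'err',[ (round(w[3],4),round(w[4],1)) for w in wp],'min q6',tr[:,5].min(),'endq',q)
    if N==6:
        for w in wp: print('   ',w[0].round(3),w[1].round(3),'y',Ro.from_quat(w[1]).as_matrix()[:,1],'z',Ro.from_quat(w[1]).as_matrix()[:,2],w[2])
E
python3 plan2.py
```

```text
-1.2 4 nose min [ 0.46 -0.14  0.14] max [ 0.59 -0.07  0.18] err [(np.float64(0.0), np.float64(0.0)), (np.float64(0.0), np.float64(0.0)), (np.float64(0.0), np.float64(0.0)), (np.float64(0.0), np.float64(0.0))] min q6 0.0869905750070756 endq [ 0.91  0.73 -1.02  2.44  2.4   0.66 -1.32]
-1.2 6 nose min [ 0.45 -0.14  0.14] max [ 0.59 -0.07  0.18] err [(np.float64(0.0), np.float64(0.0)), (np.float64(0.0), np.float64(0.0)), (np.float64(0.0), np.float64(0.0)), (np.float64(0.0), np.float64(0.0)), (np.float64(0.0), np.float64(0.0)), (np.float64(0.0), np.float64(0.0))] min q6 0.042769163781126364 endq [ 0.91  0.73 -1.03  2.44  2.39  0.66 -1.31]
    [ 0.44 -0.08  0.3 ] [0.65 0.74 0.1  0.12] y [0.94 0.13 0.3 ] z [ 0.31 -0.01 -0.95] [ 0.51  0.35 -0.55  2.27  0.64  0.31 -0.44]
    [ 0.42 -0.1   0.3 ] [0.59 0.8  0.06 0.11] y [0.93 0.3  0.23] z [ 0.25 -0.04 -0.97] [ 0.59  0.35 -0.63  2.26  0.64  0.41 -0.26]
    [ 0.42 -0.12  0.3 ] [0.53 0.84 0.04 0.13] y [0.87 0.44 0.21] z [ 0.26 -0.06 -0.96] [ 0.63  0.36 -0.64  2.26  0.72  0.4  -0.14]
    [ 0.44 -0.13  0.3 ] [0.47 0.87 0.05 0.17] y [0.79 0.56 0.25] 
[... 3915 characters left out ...]
 0.48  0.34 -0.51  2.27  0.6   0.3  -0.53]
    [ 0.42 -0.1   0.3 ] [0.69 0.71 0.07 0.1 ] y [0.97 0.03 0.25] z [ 0.25 -0.04 -0.97] [ 0.53  0.34 -0.54  2.26  0.57  0.38 -0.45]
    [ 0.42 -0.12  0.3 ] [0.68 0.72 0.07 0.12] y [0.96 0.06 0.26] z [ 0.26 -0.06 -0.96] [ 0.54  0.34 -0.51  2.27  0.62  0.37 -0.44]
    [ 0.44 -0.13  0.3 ] [0.68 0.71 0.1  0.15] y [0.94 0.06 0.34] z [ 0.34 -0.07 -0.94] [ 0.5   0.34 -0.42  2.29  0.72  0.24 -0.5 ]
    [ 0.47 -0.14  0.3 ] [0.68 0.69 0.16 0.19] y [0.88 0.04 0.48] z [ 0.48 -0.04 -0.88] [ 0.59  0.38 -0.48  2.33  1.78  0.13 -1.54]
    [ 0.5  -0.14  0.25] [0.67 0.66 0.25 0.23] y [ 0.77 -0.03  0.64] z [ 0.64  0.02 -0.77] [ 0.93  0.75 -1.07  2.44  2.36  0.68 -2.08]
```

```bash
cat > plan3.py <<'E'
from sim import *
from h import Rt,az
from plant import r
qc=np.array(r.get_state()['q']);T=g+n*.2354
def run(W,st=10):
    q=qc.copy()
    for p,z,a in W:
        q,e1,e2,tr=track(q,np.array(p),Rt(z,az(a)),steps=st)
        dmax=np.abs(np.diff(tr,axis=0)).max();print('   ',q,round(e1,4),round(e2,2),'minq6',tr[:,5].min().round(3),'maxstep',dmax.round(2))
print('direct');run([(T,-n,-3)])
print('direct coarse');run([(T,-n,-3)],4)
for zl in(-.04,-.1,-.16,-.22):
    for pt in((.47,-.14,.30),(.48,-.14,.29)):
        print('via',zl,pt);run([(pt,(.48,zl,-.88),0),(T,-n,-3)],8)
E
python3 plan3.py
```

```text
direct
    [ 0.91  0.73 -1.03  2.44  2.39  0.66 -2.16] 0.0 0.0 minq6 0.093 maxstep 0.45
direct coarse
    [ 0.57  0.35 -0.5   2.14  0.75  0.09 -0.68] 0.1296 4.14 minq6 0.093 maxstep 0.06
via -0.04 (0.47, -0.14, 0.3)
    [ 0.56  0.38 -0.44  2.32  1.8   0.11 -1.57] 0.0 0.0 minq6 0.045 maxstep 0.29
    [ 0.92  0.75 -1.06  2.44  2.36  0.68 -2.13] 0.0 0.0 minq6 0.208 maxstep 0.12
via -0.04 (0.48, -0.14, 0.29)
    [ 0.59  0.42 -0.5   2.31  1.86  0.16 -1.64] 0.0 0.0 minq6 0.048 maxstep 0.38
    [ 0.92  0.74 -1.06  2.44  2.37  0.67 -2.14] 0.0 0.0 minq6 0.24 maxstep 0.11
via -0.1 (0.47, -0.14, 0.3)
    [ 0.47  0.37 -0.39  2.33  1.87  0.18 -1.66] 0.0 0.0 minq6 0.051 maxstep 0.36
    [ 0.89  0.72 -0.99  2.44  2.43  0.64 -2.2 ] 0.0 0.0 minq6 0.243 maxstep 0.11
via -0.1 (0.48, -0.14, 0.29)
    [ 0.49  0.41 -0.43  2.32  1.91  0.21 -1.7 ] 0.0 0.0 minq6 0.042 maxstep 0.5
    [ 0.89  0.72 -0.99  2.44  2.44  0.64 -2.21] 0.0 0.0 minq6 0.271 maxstep 0.1
via -0.16 (0.47, -0.14, 0.3)
    [ 0.37  0.37 -0.32  2.35  1.89  0.23 -1.69] 0.0 0.0 minq6 0.042 maxstep 0.44
    [ 0.86  0.69 -0.93  2.44  2.5   0.62 -2.27] 0.0 0.0 minq6 0.276 maxstep 0.11
via -0.16 (0.48, -0.14, 0.29)
    [ 0.39  0.4  -0.36  2.34  1.93  0.27 -1.73] 0.0 0.0 minq6 0.043 maxstep 0.44
    [ 0.86  0.69 -0.93  2.44  2.5   0.62 -2.27] 0.0 0.0 minq6 0.306 maxstep 0.1
via -0.22 (0.47, -0.14, 0.3)
    [ 0.25  0.36 -0.22  2.36  1.91  0.28 -1.72] 0.0 0.0 minq6 0.043 maxstep 0.53
    [ 0.82  0.67 -0.86  2.45  2.58  0.59 -2.35] 0.0 0.0 minq6 0.305 maxstep 0.12
via -0.22 (0.48, -0.14, 0.29)
    [ 0.31  0.4  -0.31  2.35  1.91  0.33 -1.73] 0.0 0.0 minq6 0.045 maxstep 0.54
    [ 0.84  0.68 -0.89  2.45  2.55  0.6  -2.32] 0.0 0.0 minq6 0.347 maxstep 0.11
```

Run:
```python
from h import *
go([.47,-.14,.30],Rt([.48,-.05,-.88],az(0)),k=5)
```

```text
clock 10.667 pos [ 0.4674 -0.0712  0.3008] zax [ 0.417  0.013 -0.909] yax [ 0.908 -0.036  0.417] open 0.334 F [ 1.5 -0.2 -2.6] M [-0.1   0.54  0.01] q [ 0.29  0.34 -0.28  2.31  0.7   0.09 -0.68]
total [-0.0686  0.0045  0.0009] [-3.95 -3.57 -3.53] rows needed 5
[-0.014, 0.001, 0.0, -0.8, -0.7, -0.7, -0.027, 0.002, 0.0, -1.6, -1.4, -1.4, -0.041, 0.003, 0.001, -2.4, -2.1, -2.1, -0.055, 0.004, 0.001, -3.2, -2.9, -2.8, -0.069, 0.005, 0.001, -3.9, -3.6, -3.5]
```

Emit:
{"op": "send_rows", "data": {
  "moves": [-0.014, 0.001, 0, -0.8, -0.7, -0.7, -0.027, 0.002, 0, -1.6, -1.4, -1.4, -0.041, 0.003, 0.001, -2.4, -2.1, -2.1, -0.055, 0.004, 0.001, -3.2, -2.9, -2.8, -0.069, 0.005, 0.001, -3.9, -3.6, -3.5]
}}

```text
clock: 11.08
tool_pos: [0.467, -0.1239, 0.2986]
eef_rot: [0.686, 0.69, 0.151, 0.178]
contact_force: [-1.2, 0.3, -3.7]
opening: 0.336
```

```bash
python3 - <<'E'
from h import *
go([.47,-.14,.30],Rt([.48,-.05,-.88],az(0)),k=5)
E
python3 plan3.py | head -5
```

```text
clock 11.083 pos [ 0.467  -0.1239  0.2986] zax [ 0.452 -0.036 -0.891] yax [0.892 0.014 0.451] open 0.336 F [-1.2  0.3 -3.7] M [-0.02  0.72  0.04] q [ 0.45  0.36 -0.35  2.32  1.48  0.09 -1.3 ]
total [-0.0162  0.0031  0.0007] [-1.73 -0.84 -0.67] rows needed 5
[-0.003, 0.001, 0.0, -0.3, -0.2, -0.1, -0.006, 0.001, 0.0, -0.7, -0.3, -0.3, -0.01, 0.002, 0.0, -1.0, -0.5, -0.4, -0.013, 0.002, 0.001, -1.4, -0.7, -0.5, -0.016, 0.003, 0.001, -1.7, -0.8, -0.7]
direct
    [ 0.92  0.74 -1.06  2.44  2.36  0.67 -2.13] 0.0 0.0 minq6 0.168 maxstep 0.13
direct coarse
    [ 0.5   0.46 -0.35  2.1   1.49  0.05 -1.3 ] 0.1129 5.72 minq6 0.047 maxstep 0.07
via -0.04 (0.47, -0.14, 0.3)
```

The flip worked (q5 = 1.48). Now continue to the aiming pose gradually.

Run:
```python
from h import *
go([.5012,-.1357,.2473],Rt([.6425,.017,-.766],az(-3)),k=8)
```

```text
clock 11.083 pos [ 0.467  -0.1239  0.2986] zax [ 0.452 -0.036 -0.891] yax [0.892 0.014 0.451] open 0.336 F [-1.2  0.3 -3.7] M [-0.02  0.72  0.04] q [ 0.45  0.36 -0.35  2.32  1.48  0.09 -1.3 ]
total [-0.0098  0.0072  0.0616] [-13.02   3.46   5.64] rows needed 8
[-0.001, 0.001, 0.008, -1.6, 0.4, 0.7, -0.002, 0.002, 0.015, -3.3, 0.9, 1.4, -0.004, 0.003, 0.023, -4.9, 1.3, 2.1, -0.005, 0.004, 0.031, -6.5, 1.7, 2.8, -0.006, 0.005, 0.038, -8.1, 2.2, 3.5]
```

Emit:
{"op": "send_rows", "data": {
  "moves": [-0.001, 0.001, 0.008, -1.6, 0.4, 0.7, -0.002, 0.002, 0.015, -3.3, 0.9, 1.4, -0.004, 0.003, 0.023, -4.9, 1.3, 2.1, -0.005, 0.004, 0.031, -6.5, 1.7, 2.8, -0.006, 0.005, 0.038, -8.1, 2.2, 3.5]
}}

```text
clock: 11.5
tool_pos: [0.4891, -0.1316, 0.2675]
eef_rot: [0.69, 0.658, 0.22, 0.208]
contact_force: [-1.3, -0.6, -3.7]
opening: 0.34
```

```bash
python3 - <<'E'
from h import *
go([.5012,-.1357,.2473],Rt([.6425,.017,-.766],az(-3)),k=5)
E
python3 plan3.py | head -4
```

```text
clock 11.5 pos [ 0.4891 -0.1316  0.2675] zax [ 0.577  0.002 -0.817] yax [ 0.816 -0.048  0.577] open 0.34 F [-1.3 -0.6 -3.7] M [-0.06  1.02  0.04] q [ 0.87  0.6  -0.95  2.4   2.22  0.48 -2.03]
total [-0.0042 -0.0016  0.0235] [-4.66  1.18  1.93] rows needed 5
[-0.001, -0.0, 0.005, -0.9, 0.2, 0.4, -0.002, -0.001, 0.009, -1.9, 0.5, 0.8, -0.003, -0.001, 0.014, -2.8, 0.7, 1.2, -0.003, -0.001, 0.019, -3.7, 0.9, 1.5, -0.004, -0.002, 0.023, -4.7, 1.2, 1.9]
direct
    [ 0.92  0.74 -1.05  2.44  2.38  0.67 -2.14] 0.0 0.0 minq6 0.501 maxstep 0.02
direct coarse
    [ 0.92  0.74 -1.05  2.44  2.38  0.67 -2.14] 0.0 0.0 minq6 0.53 maxstep 0.05
```

Emit:
{"op": "send_rows", "data": {
  "moves": [-0.001, 0, 0.005, -0.9, 0.2, 0.4, -0.002, -0.001, 0.009, -1.9, 0.5, 0.8, -0.003, -0.001, 0.014, -2.8, 0.7, 1.2, -0.003, -0.001, 0.019, -3.7, 0.9, 1.5, -0.004, -0.0015, 0.0235, -4.7, 1.2, 1.9]
}}

```text
clock: 11.92
tool_pos: [0.5015, -0.1357, 0.2471]
eef_rot: [0.689, 0.638, 0.258, 0.226]
contact_force: [-0.8, -0.5, -2.2]
opening: 0.336
```

Emit:
{"op": "send_rows", "data": {
  "moves": [0, 0, 0, 0, 0, 0, 0, 0, 0, 0, 0, 0, 0, 0, 0, 0, 0, 0, 0, 0, 0, 0, 0, 0, 0, 0, 0, 0, 0, 0]
}}

```text
clock: 12.33
tool_pos: [0.5016, -0.1357, 0.2476]
eef_rot: [0.689, 0.638, 0.257, 0.226]
contact_force: [0.9, 1.1, -3.0]
opening: 0.338
```

Run:
```python
from h import *
from plant import imaging,r
go([.5012,-.1357,.2473],Rt([.6425,.017,-.766],az(-3)))
s=r.get_state()
for nm,c in(('wrist',(120,60,520,460)),('side',(180,150,440,410)),('top',(260,130,460,330))):
    p=imaging.snapshot(nm);pickle.dump(p,open(nm+'8.pkl','wb'));cv2.imwrite(f'pics/{nm}8.png',p['image'][:,:,::-1])
    overlay(p,s['tool_pos'],s['eef_rot'],f'pics/ov8{nm}.png',crop=c,z=2)
a,b=[cv2.resize(cv2.imread(f'pics/ov8{k}.png'),(400,400)) for k in('side','wrist')]
cv2.imwrite('pics/ov8.png',np.hstack([a,b]))
```

```text
clock 12.333 pos [ 0.5016 -0.1357  0.2476] zax [ 0.644  0.017 -0.765] yax [ 0.763 -0.083  0.641] open 0.338 F [ 0.9  1.1 -3. ] M [-0.09  0.97 -0.  ] q [ 0.92  0.74 -1.05  2.45  2.38  0.68 -2.15]
total [-0.0001 -0.0005 -0.    ] [ 0.09  0.01 -0.02] rows needed 1
[-0.0001, -0.0005, -0.0, 0.1, 0.0, -0.0, -0.0001, -0.0005, -0.0, 0.1, 0.0, -0.0, -0.0001, -0.0005, -0.0, 0.1, 0.0, -0.0, -0.0001, -0.0005, -0.0, 0.1, 0.0, -0.0, -0.0001, -0.0005, -0.0, 0.1, 0.0, -0.0]
```

View pics/ov8.png

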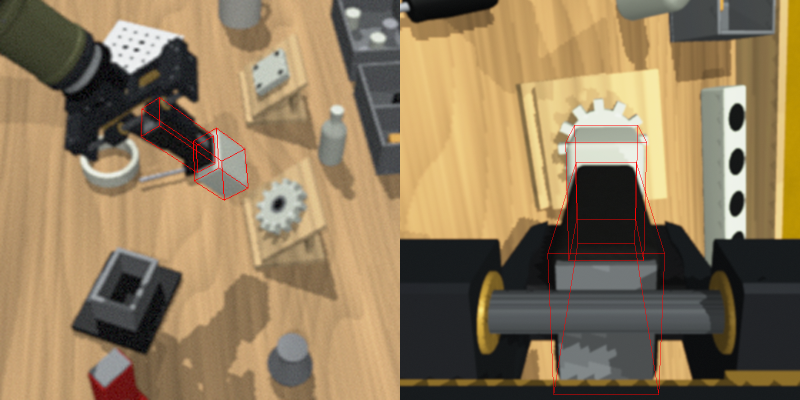

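View pics/side8.png

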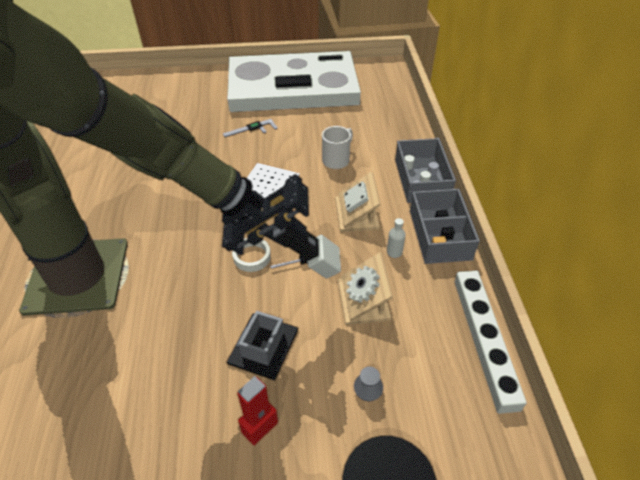

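Side view: the scanner tilts at the gear, clear of it, and the model fits. I'll check the gear estimate with its circle drawn into all three views.

Run:
```python
from h import *
n=np.array([-.6425,-.017,.766]);n/=np.linalg.norm(n);g=np.array([.6525,-.1317,.067])
e1=np.cross([0,0,1],n);e1/=np.linalg.norm(e1);e2=np.cross(n,e1);t=np.linspace(0,2*np.pi,60)
outs=[]
for nm,(x0,y0,x1,y1),f in(('wrist8',(220,110,380,270),2.5),('side8',(310,220,420,330),3.63),('top1',(310,160,410,260),4)):
    p=pickle.load(open(nm+'.pkl','rb'));C=g+.04*(np.cos(t)[:,None]*e1+np.sin(t)[:,None]*e2)
    im=cv2.resize(p['image'][y0:y1,x0:x1,::-1],(400,400),interpolation=cv2.INTER_CUBIC);s=400/(x1-x0)
    cv2.polylines(im,[((proj(p,C)-[x0,y0]+.5)*s).astype(int)],True,(0,0,255),1)
    c=((proj(p,[g,g+n*.1])-[x0,y0]+.5)*s).astype(int);cv2.line(im,tuple(map(int,c[0])),tuple(map(int,c[1])),(0,200,0),1);cv2.circle(im,tuple(map(int,c[0])),3,(255,0,0),-1)
    outs.append(im)
cv2.imwrite('pics/g.png',cv2.resize(np.hstack(outs),(798,266)))
```

```text
(no output)
```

View pics/g.png

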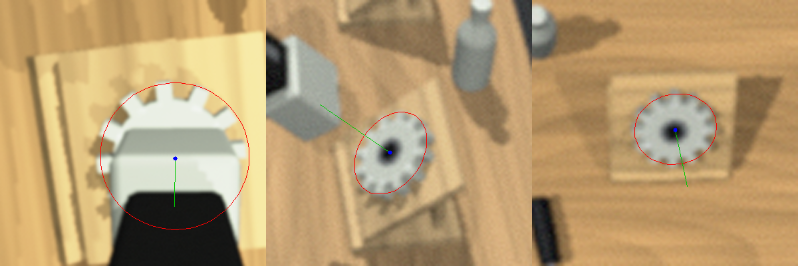

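The gear circle agrees within about 1–2 mm in all three views. Let it settle, do a final check, and hand in.

Emit:
{"op": "send_rows", "data": {
  "moves": [0, -0.0005, 0, 0.1, 0, 0, 0, -0.0005, 0, 0.1, 0, 0, 0, -0.0005, 0, 0.1, 0, 0, 0, -0.0005, 0, 0.1, 0, 0, 0, -0.0005, 0, 0.1, 0, 0]
}}

```text
clock: 12.9
tool_pos: [0.5011, -0.1356, 0.2471]
eef_rot: [0.69, 0.639, 0.257, 0.225]
contact_force: [-0.1, -1.0, -2.6]
opening: 0.335
```

Emit:
{"op": "send_rows", "data": {
  "moves": [0, 0, 0, 0, 0, 0, 0, 0, 0, 0, 0, 0, 0, 0, 0, 0, 0, 0, 0, 0, 0, 0, 0, 0, 0, 0, 0, 0, 0, 0]
}}

```text
clock: 13.32
tool_pos: [0.5011, -0.1356, 0.2471]
eef_rot: [0.69, 0.639, 0.257, 0.225]
contact_force: [0.7, -0.3, -1.6]
opening: 0.338
```

Emit:
{"op": "send_rows", "data": {
  "moves": [0, 0, 0, 0, 0, 0, 0, 0, 0, 0, 0, 0, 0, 0, 0, 0, 0, 0, 0, 0, 0, 0, 0, 0, 0, 0, 0, 0, 0, 0]
}}

```text
clock: 13.73
tool_pos: [0.5011, -0.1356, 0.2471]
eef_rot: [0.69, 0.639, 0.257, 0.225]
contact_force: [0.6, 0.5, -2.4]
opening: 0.339
```

Run:
```python
from h import *
from plant import r
go([.5012,-.1357,.2473],Rt([.6425,.017,-.766],az(-3)))
s=r.get_state();print(np.abs(s['qd']).max())
z=Ro.from_quat(s['eef_rot']).as_matrix()[:,2];print('nose',s['tool_pos']+z*.1354,'hit at 10cm',s['tool_pos']+z*.2354)
r.finish_job()
```

```text
clock 13.733 pos [ 0.5011 -0.1356  0.2471] zax [ 0.642  0.017 -0.766] yax [ 0.765 -0.083  0.639] open 0.339 F [ 0.6  0.5 -2.4] M [-0.07  0.94 -0.02] q [ 0.92  0.74 -1.05  2.45  2.38  0.68 -2.15]
total [-0.0001  0.0002 -0.0001] [-0.02 -0.   -0.03] rows needed 1
[-0.0001, 0.0002, -0.0001, -0.0, -0.0, -0.0, -0.0001, 0.0002, -0.0001, -0.0, -0.0, -0.0, -0.0001, 0.0002, -0.0001, -0.0, -0.0, -0.0, -0.0001, 0.0002, -0.0001, -0.0, -0.0, -0.0, -0.0001, 0.0002, -0.0001, -0.0, -0.0, -0.0]
0.0019168126204209943
nose [ 0.58808768 -0.13330068  0.14332922] hit at 10cm [ 0.65231235 -0.13158867  0.06669854]
the job is handed in; nothing more can be done
```

The scanner was drawn out of its dock and held upright 10 cm over the middle of the plate for 2.9 s. It was then tilted over to look squarely at the gear, and I handed the job in at about 13.7 s with it still held there.

- **Aim at the gear:** at the end the aim point was within about 1 mm of the measured centre of the gear face, with the nose 10 cm away and the scanner's axis along the face's measured normal.
- **Steadiness and grip:** the arm was at rest and the jaws were still closed on the 30 mm grip. The scanner's outline drawn over the pictures showed no slip in the hand.
- **Measurement agreement:** the cameras agreed on the gear and plate positions to about 1–2 mm, which is within the calibration error.
- **Rest of the scene:** in the last side picture the bystanders looked unmoved, and the only outside force I read was about the scanner's weight.
- **Joint 6:** it came close to its lower limit on the way to the gear, so I turned the wrist around it. None of the joint readings I took was outside its range.

No check failed or disagreed beyond those few millimetres.

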